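Unclamp a welded exhaust stub and show its flange to the inspection camera

TASK

The exhaust stub in the welding jig is ready for its weld check: swing the toggle clamp's handle right back so that the clamp opens, then lift the stub out of its V-supports. Hold it up in the air in front of the inspection camera with the flange end towards the lens, the flange's flat face square to the camera's line of sight, centred in its view and 12 cm from the lens (a centimetre or so either way is fine). Finish while holding it still there, in the gripper alone, with the clamp left open; do not knock the camera or shift the other things on the bench.

Things in the scene. Friction and masses are not known exactly. Their poses are not given: they have to be found in the camera images.
- jig: Fixed welding jig: dark plate 270 x 110 x 12 mm with two upright V-supports (76 mm wide, tops 71 mm above the bench) and a toggle clamp at its -x end. Origin on the bench; x runs along the jig and the clamped stub towards the flange, y across, z up. V-supports at jig x = 94 to 106 and -16 to 0 mm; between them, x = 0 to 94 mm, both sides of the tube are free down to the plate.
- pipe: Exhaust stub, about 0.45 kg: 45 mm steel tube with an oval flange (104 x 66 x 8 mm) at one end, 150 mm long in all. Origin: centre of the flange's outer face; x points out of that face along the axis, y along the flange's ears, z up at the start. Starts level at jig x = 120, y = 0, z = 78 mm. Bare tube from x = -14 mm back; mass centre near x = -40; free to grip from above at x = -40 to -100 mm.
- pipe_tail (a point): Centre of the stub's tail end (pipe x = -150 mm), axes as pipe.
- clamp (a joint): Angle of the clamp's handle: 0 = clamped, handle upright; grows as it swings back to the jig's -x; 1.15 = fully open; stays where left (2 N at the tip moves it; push its +x side). The clamp's arm, 65 mm long, is linked to it: at 0 level over the tube's tail from a pivot at jig x = -78, z = 98 mm; at 1.15 swung up and back by 1.84 rad (1.6 times the handle angle), clear of the stub.
- handle_pivot (a point): Handle's pivot on the jig, at jig x = -94 mm, y = 0, z = 98 mm; axes as jig; the pivot line is along y.
- handle_tip (a point): Centre of the free end of the clamp's handle, 122 mm from the pivot. The handle's black rubber grip is its last 72 mm, 26 mm wide along y and 18 mm thick. z points along the handle away from the pivot.
- lens (a point): Centre of the inspection camera's front: lens in a white ring light 48 mm across, about 0.33 m up, on a 50 x 42 x 40 mm camera that hangs from a post and looks towards the robot's side and downwards, at an angle that varies. Its line of sight is this point's -x; x points from the lens back into the camera; y is level, z upwards across the view.
- camera_tilt (a joint): Downward tilt of the camera's line of sight (rad; 0 = level). A stiff hinge: leave it as set.
- stand: Fixed stand of the inspection camera: base 110 x 100 x 24 mm, origin at the centre of its underside, post of 16 mm diameter, 0.40 m high, at x = +20 mm; the camera hangs on its -x side.
- wire_brush: Bystander: wire brush with wooden handle, 262 mm long along x, 30 mm high; origin at its underside, near the middle.
- weld_magnet: Bystander: steel welding magnet, 110 mm along y, 20 mm thick, 58 mm high; origin at centre of its underside.
- paste_tin: Bystander: round metal tin, 72 mm diameter, 62 mm high; origin at centre of its underside.
- offcut: Bystander: plain tube offcut standing upright, 45 mm diameter, 70 mm high, no flange; origin at centre of its underside.

How it is judged:
On the way, in this order (a step that is already met when the one before it is completed fails the run):
1. The clamp is swung open (handle past 0.9 rad) while the stub still lies in the V-supports (value of joint clamp above 0.9 rad and distance of pipe from where it was at the start of the episode below 0.02 m), for 0.2 s.
2. The stub is lifted clear of the jig in the gripper (height (world z) of pipe above 0.13 m and height (world z) of pipe_tail above 0.11 m and contact force between pipe and jig below 0.1 N and contact force between pipe and the fingers above 2 N), for 0.2 s.
At the end, for the whole second after the job is handed in: Stub held still in the fingers in the air, touching neither jig nor stand; flange end to the lens, centre of its face 100 to 140 mm from the lens and within 15 mm of the line of sight both ways, square to it within 10 degrees; clamp open (handle past 0.9 rad) (x of pipe in the frame of lens between -0.14 and -0.1 m and y of pipe in the frame of lens between -0.015 and 0.015 m and z of pipe in the frame of lens between -0.015 and 0.015 m and angle between the x axis of pipe and the x axis of lens, either way round below 0.17 rad and x of pipe_tail in the frame of lens below -0.2 m and height (world z) of pipe above 0.2 m and height (world z) of pipe_tail above 0.11 m and contact force between pipe and the fingers above 2 N and contact force between pipe and stand below 0.1 N and contact force between pipe and jig below 0.1 N and linear speed of pipe below 0.02 m/s and angular speed of pipe below 0.15 rad/s and value of joint clamp above 0.9 rad); the arm keeps its last pose, push and grip.
It fails at once if The camera was knocked out of place (lens moved more than 8 mm) (distance of lens from where it was at the start of the episode above 0.008 m).
It fails at once if A bystander was shifted more than 30 mm (distance of any of wire_brush, weld_magnet, paste_tin, offcut from where it was at the start of the episode above 0.03 m).
It also fails if it takes over 54 s, if anything falls off the work surface, if the arm or the gripper's body presses on something with over 40 N, if the wrist force passes 120 N, or if a joint passes its speed limit or range.

ROBOT

A 6-joint arm with a two-finger parallel gripper is mounted at the origin on the work surface. World frame = base frame: x ahead of the robot, y to its left, z up, the work surface at z = 0. Lengths are in m, angles in rad, forces in N, time in s.
With the tool pointing down it reaches from about 0.275 to 0.775 m from the base axis. Payload 14.6 kg.
Tool frame: the origin (TCP) lies on the centre line of the jaws, within the pads' length; the fingertips stand 11 mm ahead of it and the grasp point (between the pads) lies 8 mm behind it; z points along the fingers, x is the direction in which the jaws open and shut, and the axes are right-handed (so a half turn about z gives the same grasp; the last joint's range is limited). The gripper opens to 85 mm and grips with 20 to 120 N. Pads are 22 mm wide; open, the fingers measure 114 mm over their backs; the gripper's body (76 mm by 85 mm) begins 54 mm behind the grasp point. The pads swing forward as they close: fully open they stand 13 mm farther back than shut.
Start: joints at [1.096, 0.263, -0.048, 1.259, 0, 1.415], TCP at [0.165, 0.498, 0.242] pointing down, gripper open.
Joint ranges: [-2.65, 2.65], [-0.89, 1.7], [-1.18, 1.37], [-2.13, 2.11], [-1.35, 1.29], [-3.14, 3.14]. Speed limits (rad/s): [1.89, 1.89, 2.57, 2.79, 3.14, 3.14].

INTERFACE

Orientations are given as a unit quaternion [w, x, y, z].
In Python, from bench import read_state, imaging, job, nets gives the robot as it stands.
- The arm moves only by the tool arm_command, never from a script. Its argument "plan" is a list that holds one entry, the list of rows, each a list of 4 numbers: the shift along the tool's x, y, z in mm, then the turn about the tool's z in degrees. A call has 1 to 8 rows; each row shifts and turns the commanded pose from where the row before left it, along the tool's axes as they then stand; what a row does not reach is not made up. A row lasts 1/10 s, in which the tool goes at most 50 mm and 8.59 degrees, less where a joint would pass 70% of its speed; a pose out of reach is approached as far as the arm can. A call with a gripper value outside its range is refused whole. "claw" is the gripper's target within -1 to 1 (fully open at 1, half-way at 0, shut at -1), set as the call begins (left out, the last holds). The fingers move at their own pace and stop on an object; "grip_force" is the grip in N (left out, the last holds). Time passes only in rows, so rows that do not move let the fingers close. It gives the time, the measured TCP pose, the force and the opening at its end, in the units of the state.
- read_state(): the state, without advancing time (a new reading comes with each control period).
- imaging.read_camera(name): name is "side" or "top"; returns the picture (400x640x3 uint8, red, green, blue); there is no depth.
- imaging.camera_model(name): a dict with "intrinsics" (3x3 intrinsics, pixels), "dist" ([k1, k2, p1, p2, k3] as OpenCV has them; the pictures are not rectified), "T" (4x4, takes a point from camera to world coordinates). Camera axes: x right, y down, z forward; pixel columns grow to the right and rows downward; lengths in m; the calibration is good to about 2 mm. A picture is of the moment at which its call begins. camera_model takes no time and is no camera call.
- job.sign_off(): hands the job in, once; it reports no verdict.
Trained networks look in the newest picture that a camera, given by its name, has taken for a name from the list of things; names that differ only in an ending like _2 or _b are one class to them, and where a whole thing is asked for, a point or a joint stands for the part that bears it (a point fixed in the world has none). Each returns a list of dicts, best first, with "p" (0 to 1); they miss things now and then, are a little off and sometimes report something else, mostly with a low value. They report only what shows in the picture. A call takes as long as a camera call.
- nets.spot_in(thing, camera): "box" ([left, top, width, height] in pixels, round what is visible of it).
- nets.trace(thing, camera): "region" (400x640 bool, what is visible of it) and "box" ([left, top, width, height] in pixels, round what is visible of it).
The state is a dict: "time_s": time; "joint_pos": joint angles; "dq": joint speeds; "tau": joint torques, N m; "ee_pos": TCP position; "orientation": TCP orientation; "ft_force": force on the tool from outside, world axes, zero at the start; "torque": the same for the moment, N m; "gripper_width": opening from 0.0 (shut) to 1.0 (fully open).
Only numpy, scipy, OpenCV 4.12 (cv2) and the standard library are available. Lean on these libraries where they do the work, as an engineer would, in place of code of your own. Each camera call takes 0.05 s, during which the arm holds its last target.

## Working session

There is one attempt and no reset: what is moved stays moved. The work goes in short steps, Python scripts to look and compute and a tool call to move; the robot and the scene stay as the last step left them, time stands still between calls to the robot, and variables do not carry over. Pictures are saved under pics/ and viewed, and the job is handed in when it is done.

Besides the shell and the picture viewer there is one more tool, called after ">>>" as a command line: name --argument value ..., lists and objects as JSON in quotes. arm_command: Moves the arm, as the interface text tells. Its arguments: {"type":"object","properties":{"plan":{"type":"array"},"claw":{"type":"number"},"grip_force":{"type":"number"}},"required":["plan"]}

```bash
ls; mkdir -p pics; python3 - <<'E'
from bench import read_state, imaging, job, nets
import cv2,numpy as np
for n in ["side","top"]:
    im=imaging.read_camera(n); cv2.imwrite(f"pics/{n}0.png",im[:,:,::-1])
    m=imaging.camera_model(n); print(n,np.round(m["intrinsics"],1).tolist(),m["dist"],np.round(m["T"],4).tolist())
    for t in ["jig","pipe","handle_tip","lens","stand","wire_brush","weld_magnet","paste_tin","offcut"]:
        r=nets.spot_in(t,n); print(t,[(np.round(d["box"]).tolist(),round(d["p"],2)) for d in r[:2]])
print(read_state())
E
```

```text
pics
side [[476.7, 0.0, 321.9], [0.0, 476.7, 200.4], [0.0, 0.0, 1.0]] [-0.07648421  0.          0.          0.          0.        ] [[0.9688, -0.1416, 0.2033, 0.3467], [-0.2471, -0.4929, 0.8343, -1.0163], [-0.0179, -0.8585, -0.5125, 0.784], [0.0, 0.0, 0.0, 1.0]]
jig [([284.0, 144.0, 47.0, 106.0], 0.88)]
pipe [([286.0, 189.0, 41.0, 47.0], 0.95), ([295.0, 141.0, 6.0, 39.0], 0.7)]
handle_tip [([347.0, 170.0, 14.0, 26.0], 0.53), ([293.0, 141.0, 9.0, 36.0], 0.5)]
lens [([363.0, 157.0, 38.0, 40.0], 0.83), ([267.0, 293.0, 41.0, 92.0], 0.66)]
stand [([358.0, 139.0, 80.0, 176.0], 0.81)]
wire_brush [([264.0, 294.0, 45.0, 92.0], 0.9)]
weld_magnet [([340.0, 357.0, 53.0, 33.0], 0.79)]
paste_tin [([360.0, 199.0, 24.0, 32.0], 0.65)]
offcut [([346.0, 169.0, 16.0, 30.0], 0.64)]
top [[505.0, 0.0, 322.2], [0.0, 505.0, 194.9], [0.0, 0.0, 1.0]] [-0.05698944  0.          0.          0.          0.        ] [[-0.0197, -0.9863, 0.1635, 0.3979], [-0.9995, 0.0153, -0.0286, -0.0562], [0.0257, -0.164, -0.9861, 1.4091], [0.0, 0.0, 0.0, 1.0]]
jig [([179.0, 192.0, 103.0, 49.0], 0.59), ([181.0, 195.0, 14.0, 19.0], 
[... 412 characters left out ...]
138.0, 26.0, 23.0], 0.79)]
{'time_s': 1.0, 'joint_pos': array([ 1.09567193e+00,  2.63075502e-01, -4.82738163e-02,  1.25939602e+00,
        1.97352081e-05,  1.41553880e+00]), 'dq': array([ 0.001316  , -0.00013095, -0.00039021,  0.00115981, -0.00196347,
       -0.00051406]), 'tau': array([ 1.25431678e-03, -6.37444139e+01,  3.84769893e+01,  1.38518895e-03,
       -2.12690537e-05,  1.35869871e-05]), 'ee_pos': array([0.16506708, 0.49839205, 0.24230061]), 'orientation': array([-2.03477539e-05,  8.10691120e-01,  5.85474088e-01,  1.82573992e-05]), 'ft_force': array([-0.37624787, -0.06814987, -0.01538297]), 'torque': array([ 0.03330821,  0.00480735, -0.01481548]), 'gripper_width': 1.0001898339399329}
```

View images.

```bash
python3 - <<'E'
import cv2
s=cv2.imread("pics/side0.png");t=cv2.imread("pics/top0.png")
cv2.imwrite("pics/sidecrop.png",cv2.resize(s[120:320,240:480],None,fx=3,fy=3,interpolation=cv2.INTER_CUBIC)[:600,:800])
cv2.imwrite("pics/topcrop.png",cv2.resize(t[90:290,160:420],None,fx=3,fy=3,interpolation=cv2.INTER_CUBIC)[:600,:800])
E
```

```text
(no output)
```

View pics/side0.png

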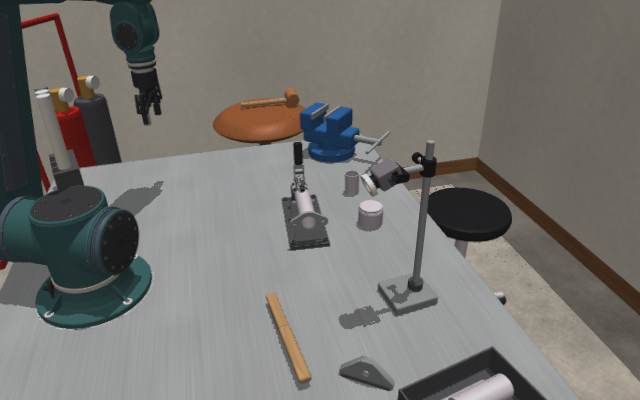

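View pics/sidecrop.png

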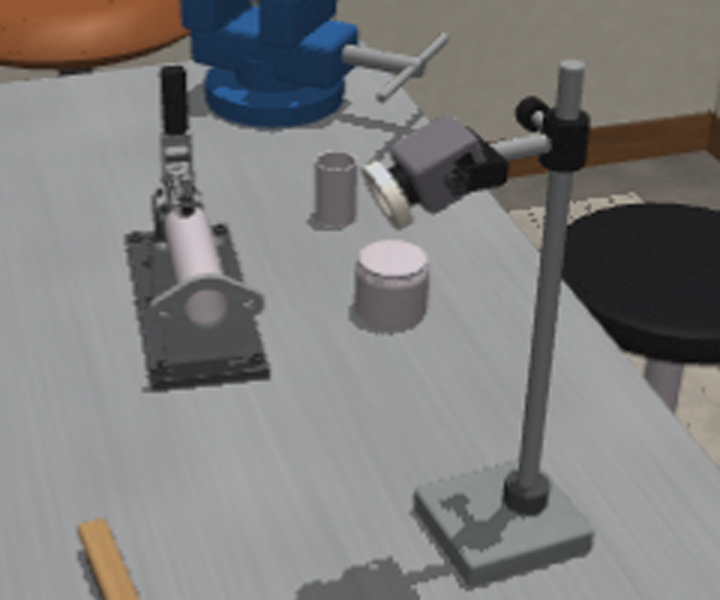

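View pics/topcrop.png

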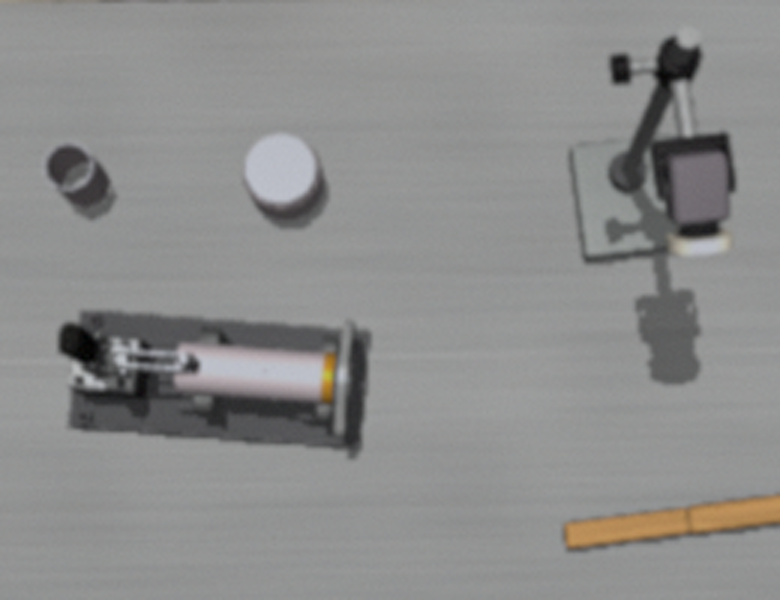

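View pics/top0.png

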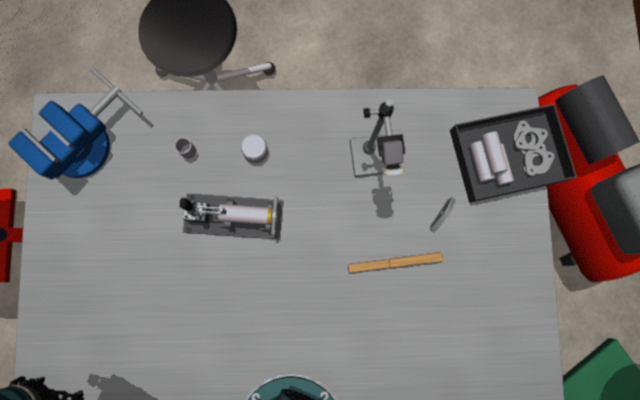

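```bash
python3 - <<'E'
from bench import read_state, imaging, job, nets
import cv2,numpy as np
out={}
for n in ["side","top"]:
    im=imaging.read_camera(n).copy()
    out[n]=im
    for t,c in [("jig",(255,0,0)),("pipe",(0,255,0)),("handle_tip",(0,0,255)),("lens",(255,255,0)),("stand",(255,0,255))]:
        r=nets.trace(t,n)
        for d in r[:2]: print(n,t,np.round(d["box"]).tolist(),round(d["p"],2),int(d["region"].sum()))
        if r: out[n+"_"+t]=r[0]["region"]
np.savez("m.npz",**out)
for n,(r0,r1,c0,c1) in {"side":(130,330,270,450),"top":(90,250,170,410)}.items():
    k=4 if n=="side" else 3
    im=cv2.resize(out[n][r0:r1,c0:c1],None,fx=k,fy=k,interpolation=cv2.INTER_CUBIC)
    for t,c in [("jig",(255,0,0)),("pipe",(0,255,0)),("handle_tip",(0,0,255)),("lens",(255,255,0)),("stand",(255,0,255))]:
        m=out.get(n+"_"+t)
        if m is None: continue
        mm=cv2.resize(m[r0:r1,c0:c1].astype(np.uint8),None,fx=k,fy=k,interpolation=cv2.INTER_NEAREST)
        cs,_=cv2.findContours(mm,cv2.RETR_EXTERNAL,cv2.CHAIN_APPROX_NONE)
        cv2.drawContours(im,cs,-1,c,1)
    cv2.imwrite(f"pics/{n}_tr.png",im[:600,:800,::-1])
E
```

```text
side jig [294.0, 144.0, 9.0, 26.0] 0.32 231
side jig [289.0, 191.0, 38.0, 40.0] 0.24 970
side pipe [288.0, 192.0, 40.0, 43.0] 0.83 957
side pipe [360.0, 157.0, 44.0, 38.0] 0.73 892
side handle_tip [293.0, 142.0, 10.0, 35.0] 0.87 269
side lens [364.0, 158.0, 37.0, 40.0] 0.84 850
side stand [360.0, 137.0, 77.0, 175.0] 0.61 4014
top jig [181.0, 192.0, 103.0, 48.0] 0.93 3041
top pipe [215.0, 197.0, 63.0, 38.0] 0.66 1094
top handle_tip [180.0, 196.0, 16.0, 17.0] 0.57 160
top lens [379.0, 141.0, 27.0, 37.0] 0.79 745
top stand [347.0, 100.0, 58.0, 76.0] 0.8 2689
top stand [350.0, 251.0, 90.0, 20.0] 0.71 758
```

View pics/side_tr.png

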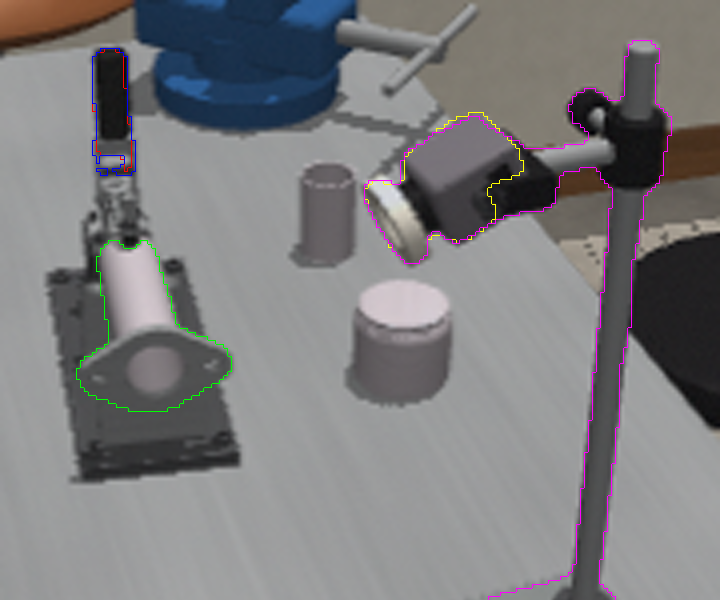

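View pics/top_tr.png

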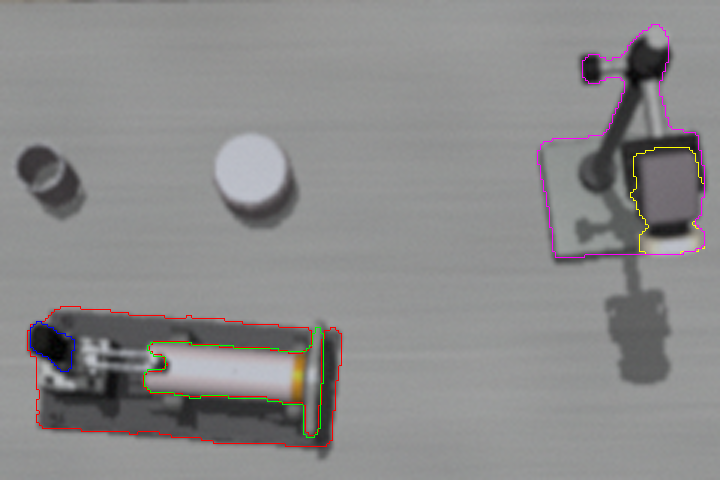

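```bash
python3 - <<'E'
import cv2,numpy as np
d=np.load("m.npz")
def z(n,r0,r1,c0,c1,k,name):
    im=cv2.resize(d[n][r0:r1,c0:c1],None,fx=k,fy=k,interpolation=cv2.INTER_CUBIC)
    for c in range((c0+9)//10*10,c1,10): cv2.putText(im,str(c),(int((c-c0+.5)*k),10),0,.35,(255,0,0));cv2.line(im,(int((c-c0+.5)*k),12),(int((c-c0+.5)*k),im.shape[0]),(255,0,0),1) 
    for r in range((r0+9)//10*10,r1,10): cv2.putText(im,str(r),(0,int((r-r0+.5)*k)),0,.35,(255,0,0));cv2.line(im,(0,int((r-r0+.5)*k)),(im.shape[1],int((r-r0+.5)*k)),(255,0,0),1)
    cv2.imwrite(f"pics/{name}.png",im[:600,:800,::-1])
z("side",150,205,355,425,11,"z_side_cam")
z("top",130,185,345,415,11,"z_top_cam")
z("side",135,260,275,340,4.6,"z_side_jig")
z("top",185,245,175,290,6.5,"z_top_jig")
z("side",270,320,370,445,10,"z_side_base")
E
```

```text
(no output)
```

View pics/z_side_cam.png

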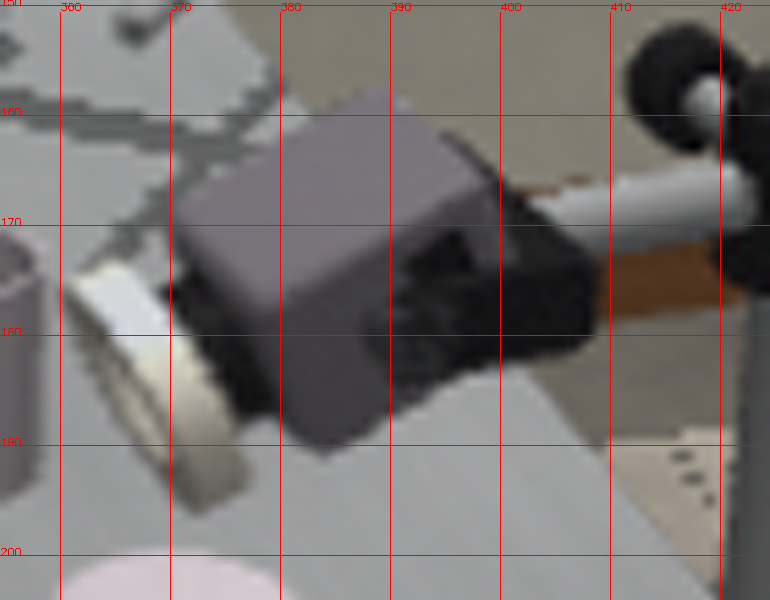

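View pics/z_top_cam.png

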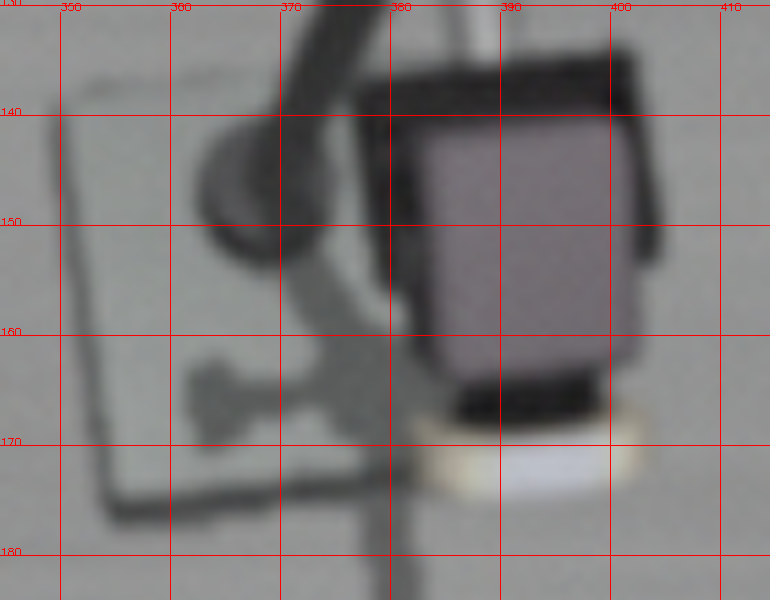

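View pics/z_side_jig.png

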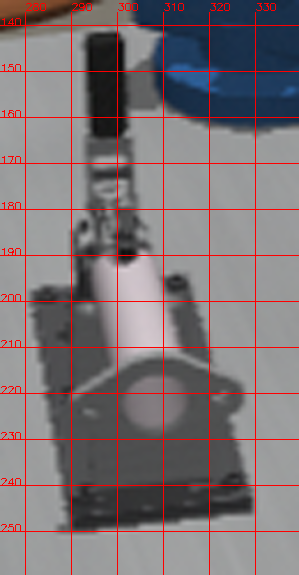

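View pics/z_top_jig.png

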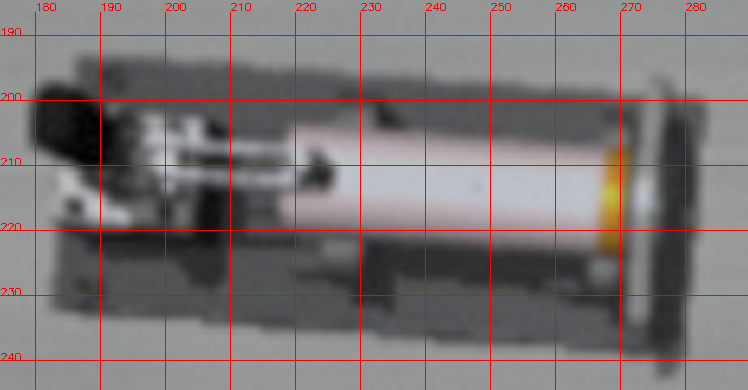

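View pics/z_side_base.png

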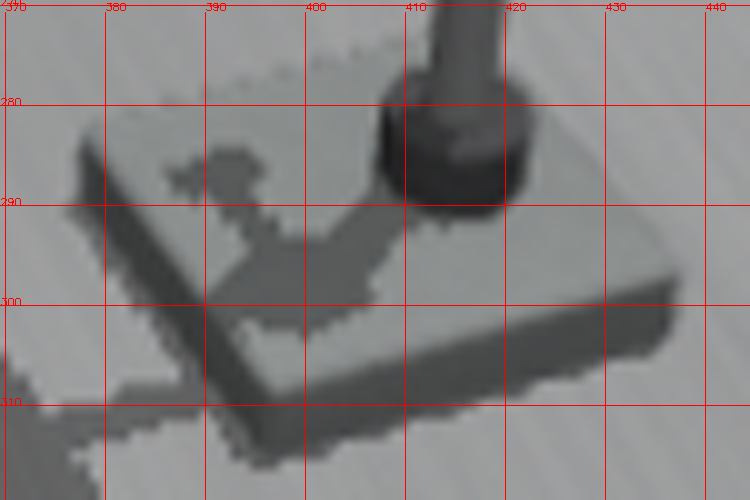

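```bash
cat > geo.py <<'E'
import numpy as np,cv2
from scipy.optimize import least_squares
from bench import imaging
M={n:imaging.camera_model(n) for n in ("side","top")}
def proj(n,P):
    m=M[n];T=np.linalg.inv(m["T"]);P=np.atleast_2d(P)
    return cv2.projectPoints(P.reshape(-1,1,3).astype(float),cv2.Rodrigues(T[:3,:3])[0],T[:3,3],m["intrinsics"],np.array(m["dist"]))[0].reshape(-1,2)
def ray(n,uv):
    m=M[n];q=cv2.undistortPoints(np.array(uv,float).reshape(-1,1,2),m["intrinsics"],np.array(m["dist"])).reshape(-1,2)
    d=np.c_[q,np.ones(len(q))]@m["T"][:3,:3].T
    return m["T"][:3,3],d
def tri(obs): # [(cam,uv)]
    A=np.zeros((3,3));b=np.zeros(3)
    for n,uv in obs:
        o,d=ray(n,uv);d=d[0]/np.linalg.norm(d[0]);Q=np.eye(3)-np.outer(d,d);A+=Q;b+=Q@o
    return np.linalg.solve(A,b)
def Rz(a): c,s=np.cos(a),np.sin(a);return np.array([[c,-s,0],[s,c,0],[0,0,1.]])
def Ry(a): c,s=np.cos(a),np.sin(a);return np.array([[c,0,s],[0,1,0],[-s,0,c]])
def jigP(p,L): return np.array([p[0],p[1],0])+np.atleast_2d(L)@Rz(p[2]).T/1
E
cat > fit.py <<'E'
from geo import *
# jig
mm=1e-3
O=[("top","ear+",(116,52,78),(275,197)),("top","ear-",(116,-52,78),(272.5,235)),("top","tail",(-30,0,78),(218.5,212.8)),("top","tip",(-94,0,220),(184.5,203)),
("side","tip",(-85,0,220),(297.3,142)),("side","face",(120,0,78),(308,221.5)),("side","ear-",(118,-52,78),(289.3,223)),("side","ear+",(118,52,78),(328,220)),
("side","gripbot",(-85,0,148),(297.5,163.5))]
PL=[("top","c",(-1,1,12),(186.5,194)),("top","c",(1,1,12),(282.7,200.2)),("top","c",(-1,-1,12),(183,232)),("top","c",(1,-1,12),(279.5,239.5)),
("side","c",(1,-1,0),(289,250)),("side","c",(1,1,0),(330,246)),]
def res(p):
    r=[]
    for n,_,L,uv in O: r.append(proj(n,jigP(p,np.array(L)*mm))[0]-uv)
    for n,_,L,uv in PL: r.append(proj(n,jigP(p,np.array([p[3]+L[0]*.135,L[1]*.055,L[2]*mm])))[0]-uv)
    return np.array(r)
s=least_squares(lambda p:res(p).ravel(),[.45,.2,-1.5,0],loss="soft_l1",f_scale=1)
print("jig",np.round(s.x,4));print(np.round(res(s.x),1).tolist())
# stand+lens
def lensP(q,L): return q[:3]+np.atleast_2d(L)*mm@(Rz(q[3])@Ry(-q[4])).T
C=[("side",(0,24,0,'major'),None)]
OB=[("top",(0,0,24),(392.8,174.8)),
("side",(q:=0,0,0),(366.3,186)),
]
BO=[("side",(0,1,1),(370,168.3)),("side",(50,1,1),(388.5,157.5)),("side",(50,-1,1),(399,166)),("side",(0,-1,1),(379,177.7)),("side",(0,-1,-1),(384,190.7)),
("top",(0,1,1),(384,164.3)),("top",(0,-1,1),(402,162.3)),("top",(50,-1,1),(400.7,140.3)),("top",(50,1,1),(382.5,142))]
th=np.linspace(0,2*np.pi,73)[:-1]
circ=np.c_[0*th,24*np.cos(th),24*np.sin(th)]
def res2(q):
    r=[]
    for n,L,uv in OB: r.append(proj(n,lensP(q,L))[0]-uv)
    a=proj("top",lensP(q,circ));  # extents left/right
    r.append(np.array([a[:,0].min()-382.5,a[:,0].max()-403]))
    a=proj("side",lensP(q,circ)); r.append(np.array([a[:,0].min()-360.3,a[:,1].max()-196.3]))
    for n,L,uv in BO: r.append(proj(n,lensP(q,(q[5]*1000+L[0],21*L[1],20*L[2])))[0]-uv)
    return np.array(r)
s2=least_squares(lambda p:res2(p).ravel(),[.6,-.2,.33,0,.4,.025],loss="soft_l1",f_scale=1)
print("lens",np.round(s2.x,4));print(np.round(res2(s2.x),1).tolist())
J=s2.jac;print("sd",np.sqrt(np.diag(np.linalg.inv(J.T@J))))
# stand
SB=[("top",(-55,50,24),(350.3,139)) ,("top",(-55,50,24),None)]
S=[("side",(-55,50,24),(378.5,282.5)),("side",(-55,-50,24),(396.5,309.3)),("side",(55,-50,24),(437.5,297)),("top",(55,50,24),(350.2,138.5)),("top",(-55,50,24),(355,175.5)),
("side",(20,0,400),(430,141.5)),("top",(20,0,400),(387,104.5)),("top",(20,0,34),(368.3,147)),("side",(20,0,30),(415,283))]
def res3(p): return np.array([proj(n,jigP(p,np.array(L)*mm))[0]-uv for n,L,uv in S])
s3=least_squares(lambda p:res3(p).ravel(),[.65,-.2,0],loss="soft_l1",f_scale=1)
print("stand",np.round(s3.x,4));print(np.round(res3(s3.x),1).tolist())
l=Rz(s3.x[2]).T@(np.r_[s2.x[:2]-s3.x[:2],0]);print("lens in stand",l)
np.savez("fit.npz",jig=s.x,lens=s2.x,stand=s3.x)
E
python3 fit.py
```

```text
jig [ 0.5733  0.1507 -1.6542 -0.0025]
[[0.1, -0.3], [-0.5, 0.6], [0.1, -0.4], [-3.2, -0.2], [-0.6, 1.3], [0.3, 1.0], [-0.3, 1.1], [-0.7, 0.0], [0.3, 2.0], [-0.0, -0.6], [-0.0, -0.3], [-0.8, 0.5], [0.1, -0.4], [1.0, 0.9], [-0.4, 0.4]]
lens [ 0.6259 -0.2425  0.3262  0.1014  0.3797  0.022 ]
[[1.5, -0.9], [0.0, 0.3], [-1.4, -0.0], [-0.3, 0.6], [-1.7, 0.2], [1.2, -1.3], [0.8, -1.0], [-1.4, 0.1], [-0.4, 2.5], [-0.4, 0.4], [0.7, 0.2], [0.4, -0.8], [-0.8, -0.4]]
sd [0.00146823 0.00124959 0.00148426 0.03037942 0.04087077 0.00168295]
stand [ 0.7406 -0.2322  0.1137]
[[-1.9, -0.4], [-0.1, -0.2], [0.7, -0.6], [-1.1, -0.3], [-0.3, 0.3], [-0.1, -0.0], [2.0, -2.2], [0.4, -0.0], [-0.6, 2.1]]
lens in stand [-0.11509959  0.00281247  0.        ]
```

```bash
cat > plan.py <<'E'
from geo import *
from bench import read_state
F=np.load("fit.npz");J=F["jig"];LN=F["lens"]
def jw(x,y=0,z=0): return jigP(J,np.array([x,y,z])*1e-3)[0]
def cur():
    s=read_state();w,x,y,z=s["orientation"]
    X=np.array([1-2*(y*y+z*z),2*(x*y+w*z)]);return s["ee_pos"],np.arctan2(X[1],X[0]),s
def rows(targets,step=40,turn=8,start=None):
    p,yaw,s=cur() if start is None else start
    p=np.array(p,float);print("t",round(s["time_s"],2) if start is None else "","at",np.round(p,4),"yaw",round(np.degrees(yaw),2)) 
    R=[]
    for tp,ty in targets:
        tp=np.array(tp);dy=(np.degrees(ty-yaw)+180)%360-180 if not isinstance(ty,str) else 0
        n=max(1,int(np.ceil(np.linalg.norm(tp-p)*1e3/step)),int(np.ceil(abs(dy)/turn)))
        for i in range(n):
            w=(tp-p)/(n-i);c,sn=np.cos(yaw),np.sin(yaw)
            # tool x=(c,s,0), y=(s,-c,0), z=-Z
            sh=np.round(np.array([w[0]*c+w[1]*sn,w[0]*sn-w[1]*c,-w[2]])*1e3)
            tn=np.round(dy/(n-i)*-1,1);dy+=tn
            p=p+np.array([sh[0]*c+sh[1]*sn,sh[0]*sn-sh[1]*c,-sh[2]])*1e-3
            yaw-=np.radians(tn)
            R.append([int(sh[0]),int(sh[1]),int(sh[2]),float(tn)])
        R.append("|")
    print(R);print("end",np.round(p,4),round(np.degrees(yaw),2))
E
python3 - <<'E'
from plan import *
jy=J[2]+np.pi/2
print(np.degrees(jy))
T=lambda x,tip:jw(x,0,tip+11)
rows([(jw(-40,0,260),jy),(T(-48,190),jy)])
rows([(T(-48,190),jy),(T(-70,190),jy),(T(-91,192),jy),(T(-112,189),jy),(T(-130,181),jy),(T(-145,170),jy),(T(-156,159),jy),(T(-163,150),jy)],step=12,start=(T(-48,190),jy))
E
```

```text
-4.776873066975787
t 1.6 at [0.1651 0.4984 0.2423] yaw 71.68
[[-13, 38, -1, 5.9], [-9, 39, -1, 5.9], [-5, 39, -1, 5.9], [0, 39, -1, 5.9], [4, 39, -2, 5.9], [8, 39, -1, 5.9], [11, 38, -2, 5.9], [15, 36, -1, 5.9], [19, 35, -2, 5.9], [23, 32, -1, 5.8], [26, 30, -2, 5.9], [28, 27, -1, 5.8], [31, 25, -2, 5.9], '|', [0, -4, 30, -0.0], [0, -4, 29, -0.0], '|']
end [0.5769 0.1985 0.2013] -4.82Traceback (most recent call last):
  File "<stdin>", line 6, in <module>
  File "plan.py", line 9, in rows
    p,yaw,s=cur() if start is None else start
    ^^^^^^^
ValueError: not enough values to unpack (expected 3, got 2)
```

>>> arm_command --plan '[[[-13, 38, -1, 5.9], [-9, 39, -1, 5.9], [-5, 39, -1, 5.9], [0, 39, -1, 5.9], [4, 39, -2, 5.9], [8, 39, -1, 5.9], [11, 38, -2, 5.9], [15, 36, -1, 5.9]]]' --claw -1 --grip_force 100

```text
time_s: 2.4
ee_pos: [0.4192, 0.3076, 0.2525]
orientation: [-0.0, 0.978, 0.21, 0.0]
ft_force: [-0.7, 1.3, -0.1]
gripper_width: -0.003
```

>>> arm_command --plan '[[[19, 35, -2, 5.9], [23, 32, -1, 5.8], [26, 30, -2, 5.9], [28, 27, -1, 5.8], [31, 25, -2, 5.9], [0, 0, 0, 0]]]'

```text
time_s: 3.0
ee_pos: [0.5793, 0.1877, 0.2595]
orientation: [0.0, 0.999, -0.046, 0.0]
ft_force: [-1.8, 0.4, -0.1]
gripper_width: 0.001
```

```bash
sed -i 's/p,yaw,s=cur() if start is None else start/p,yaw,s=cur() if start is None else (*start,None)/' plan.py; python3 - <<'E'
from plan import *
from bench import nets
jy=J[2]+np.pi/2
T=lambda x,tip:jw(x,0,tip+11)
print(read_state()["gripper_width"])
rows([(T(-48,190),jy),(T(-70,190),jy),(T(-91,192),jy),(T(-112,189),jy),(T(-130,181),jy),(T(-145,170),jy),(T(-156,159),jy),(T(-163,150),jy)],step=15)
im=imaging.read_camera("side");cv2.imwrite("pics/s1.png",cv2.resize(im[60:280,220:420],None,fx=2.7,fy=2.7)[:,:,::-1])
im=imaging.read_camera("top");cv2.imwrite("pics/t1.png",cv2.resize(im[150:300,120:340],None,fx=3.5,fy=3.5)[:,:,::-1])
E
```

```text
0.0008339254870068099
t 3.0 at [0.5793 0.1877 0.2595] yaw -5.22
[[-1, -3, 15, -0.1], [-1, -3, 14, -0.1], [0, -2, 15, -0.1], [-1, -3, 14, -0.1], '|', [0, -11, 0, -0.0], [0, -11, 0, -0.0], '|', [0, -10, -1, -0.0], [0, -11, -1, -0.0], '|', [0, -10, 2, -0.0], [0, -11, 1, -0.0], '|', [0, -9, 4, -0.0], [0, -9, 4, -0.0], '|', [0, -7, 6, -0.0], [0, -8, 5, -0.0], '|', [0, -5, 6, -0.0], [0, -6, 5, -0.0], '|', [0, -7, 9, -0.0], '|']
end [0.587  0.3135 0.1615] -4.82
```

View pics/s1.png

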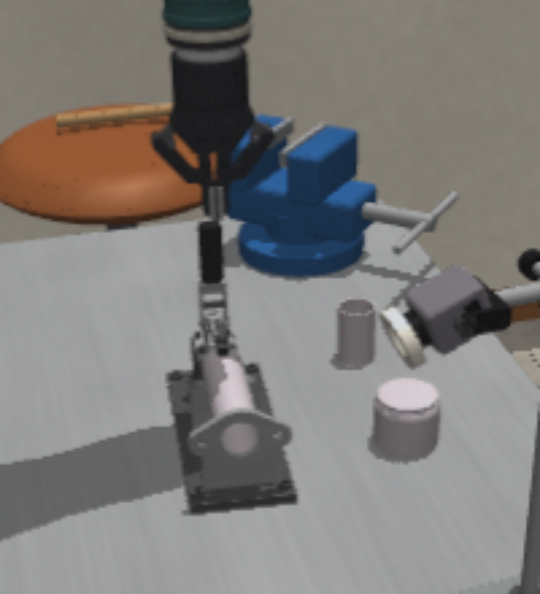

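View pics/t1.png

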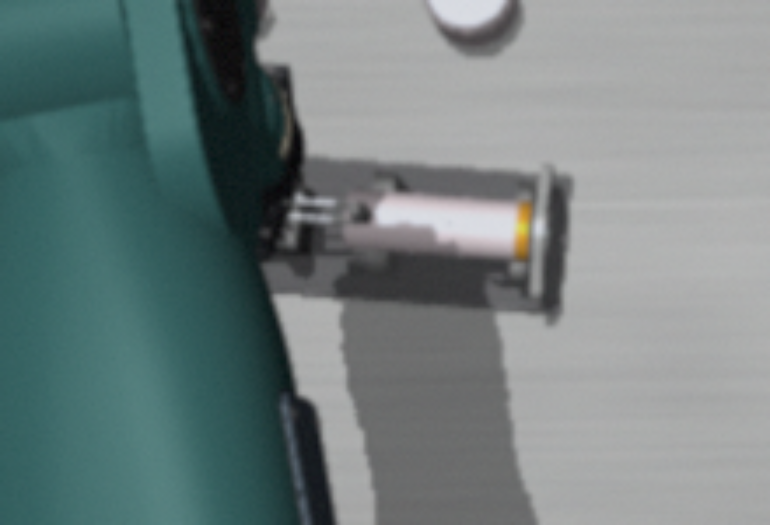

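>>> arm_command --plan '[[[-1, -3, 15, -0.1], [-1, -3, 14, -0.1], [0, -2, 15, -0.1], [-1, -3, 14, -0.1], [0, -11, 0, 0], [0, -11, 0, 0], [0, -10, -1, 0], [0, -11, -1, 0]]]'

```text
time_s: 3.9
ee_pos: [0.5775, 0.2456, 0.2049]
orientation: [0.0, 0.999, -0.038, 0.0]
ft_force: [-1.0, -3.5, -1.7]
gripper_width: 0.001
```

```bash
python3 - <<'E'
from plan import *
im=imaging.read_camera("side");cv2.imwrite("pics/s2.png",cv2.resize(im[80:260,240:400],None,fx=3.3,fy=3.3)[:,:,::-1])
E
```

```text
(no output)
```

View pics/s2.png

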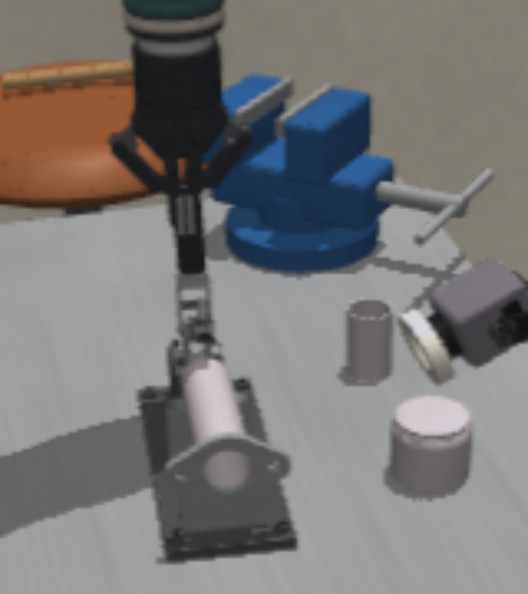

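Fingers are in front of the handle and touching it (−3.5 N along y); I continue the arc.

>>> arm_command --plan '[[[0, -10, 2, 0], [0, -11, 1, 0], [0, -9, 4, 0], [0, -9, 4, 0], [0, -7, 6, 0], [0, -8, 5, 0], [0, -5, 6, 0], [0, -6, 5, 0]]]'

```text
time_s: 4.75
ee_pos: [0.5824, 0.3097, 0.1706]
orientation: [0.0, 0.999, -0.039, -0.0]
ft_force: [0.2, -1.9, 0.8]
gripper_width: 0.001
```

```bash
python3 - <<'E'
from plan import *
im=imaging.read_camera("side");cv2.imwrite("pics/s3.png",cv2.resize(im[80:260,240:400],None,fx=3.3,fy=3.3)[:,:,::-1])
E
```

```text
(no output)
```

View pics/s3.png

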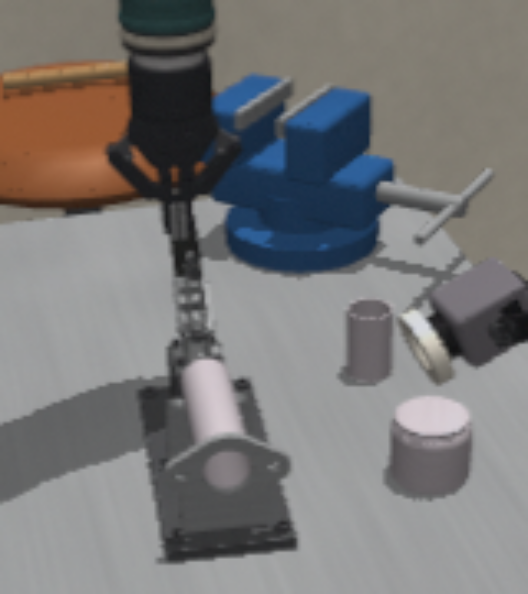

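>>> arm_command --plan '[[[0, -4, 7, 0], [0, -3, 6, 0], [0, 0, 0, 0]]]'

```text
time_s: 5.1
ee_pos: [0.5827, 0.3165, 0.1572]
orientation: [0.0, 0.999, -0.038, -0.001]
ft_force: [0.9, 0.1, 0.3]
gripper_width: 0.0
```

```bash
python3 - <<'E'
from plan import *
p,y,s=cur();L=Rz(J[2]).T@(p-[J[0],J[1],0]);print(L)
E
```

```text
[-0.16602232 -0.00448656  0.15723732]
```

```bash
python3 - <<'E'
from plan import *
jy=J[2]+np.pi/2
p,y,s=cur()
rows([(p+[0,0,.1],jy),(jw(45,0,245),jy),(jw(45,0,180),jy)],step=35)
E
```

```text
t 5.1 at [0.5827 0.3165 0.1572] yaw -4.41
[[0, 0, -33, 0.1], [0, 0, -34, 0.1], [0, 0, -33, 0.2], '|', [1, 30, 2, -0.0], [1, 30, 2, -0.0], [1, 30, 2, -0.0], [0, 30, 2, -0.0], [1, 30, 1, -0.0], [0, 31, 2, -0.0], [1, 30, 1, -0.0], '|', [0, 0, 33, -0.0], [0, 0, 32, -0.0], '|']
end [0.57   0.1058 0.1802] -4.81
```

>>> arm_command --plan '[[[0, 0, -33, 0.1], [0, 0, -34, 0.1], [0, 0, -33, 0.2], [1, 30, 2, 0], [1, 30, 2, 0], [1, 30, 2, 0], [0, 30, 2, 0], [1, 30, 1, 0]]]'

```text
time_s: 5.9
ee_pos: [0.574, 0.1652, 0.2492]
orientation: [0.0, 0.999, -0.042, -0.0]
ft_force: [0.5, 0.2, 0.5]
gripper_width: -0.003
```

>>> arm_command --plan '[[[0, 31, 2, 0], [1, 30, 1, 0], [0, 0, 33, 0], [0, 0, 32, 0], [0, 0, 0, 0]]]' --claw 1

```text
time_s: 6.4
ee_pos: [0.5683, 0.1052, 0.1782]
orientation: [0.0, 0.999, -0.042, -0.003]
ft_force: [-1.3, 0.6, 0.2]
gripper_width: 0.847
```

```bash
python3 - <<'E'
from plan import *
p,y,s=cur();L=Rz(J[2]).T@(p-[J[0],J[1],0]);print(L,np.degrees(y),s["gripper_width"])
im=imaging.read_camera("side");cv2.imwrite("pics/s4.png",cv2.resize(im[80:260,240:400],None,fx=3.3,fy=3.3)[:,:,::-1])
im=imaging.read_camera("top");cv2.imwrite("pics/t4.png",cv2.resize(im[150:300,120:340],None,fx=3.5,fy=3.5)[:,:,::-1])
E
```

```text
[ 0.04578816 -0.00124472  0.17816682] -4.861255993014383 0.8474404976070985
```

View pics/s4.png

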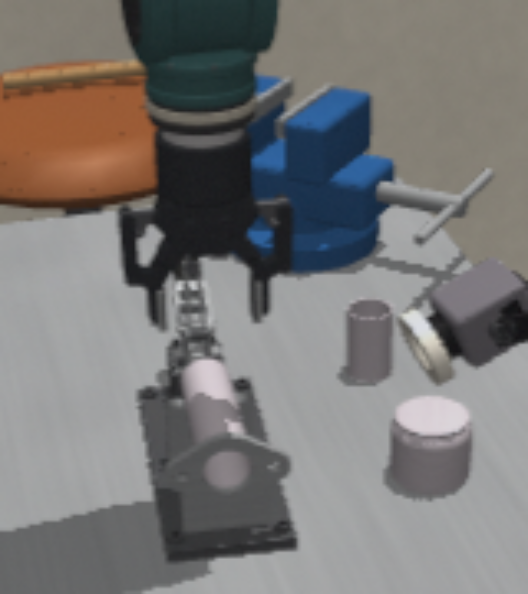

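View pics/t4.png

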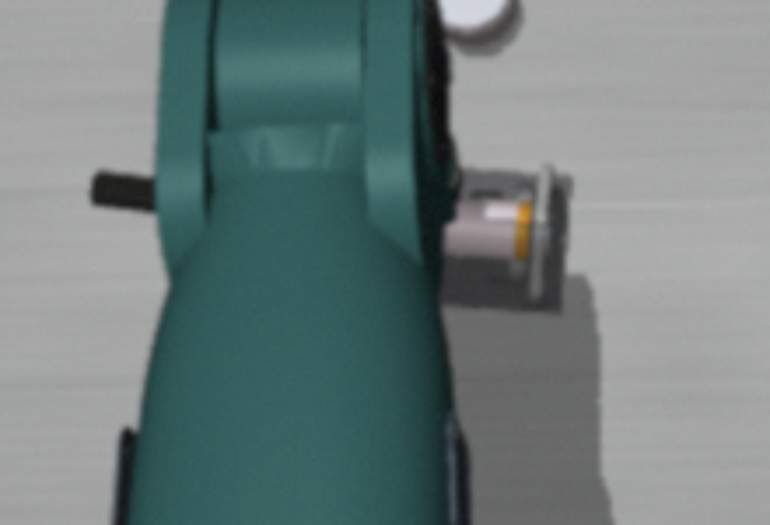

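```bash
python3 - <<'E'
from plan import *
for th in (.9,1.0,1.1,1.15):
    print(th,proj("top",jw(-94-122*np.sin(th),0,98+122*np.cos(th))), proj("top",jw(-94-122*np.sin(th)-9*np.cos(th),0,98+122*np.cos(th)-9*np.sin(th))))
jy=J[2]+np.pi/2
rows([(jw(45,0,69),jy)],step=30)
E
```

```text
0.9 [[147.52130374 202.96144826]] [[146.18281426 203.23073378]]
1.0 [[145.95148788 203.36053827]] [[144.98806615 203.67589756]]
1.1 [[144.89435355 203.81943629]] [[144.3074917  204.17618455]]
1.15 [[144.55800882 204.06926483]] [[144.1584823  204.44485348]]
t 6.5 at [0.5702 0.1056 0.182 ] yaw -4.83
[[0, 0, 28, -0.0], [0, 0, 28, -0.0], [0, 0, 28, -0.0], [-1, 0, 29, -0.0], '|']
end [0.5692 0.1057 0.069 ] -4.83
```

```bash
python3 - <<'E'
from plan import *
im=imaging.read_camera("side")[125:215,270:350].copy();k=7
im=cv2.resize(im,None,fx=k,fy=k,interpolation=cv2.INTER_CUBIC)
for th,c in ((.9,(255,0,0)),(1.0,(255,255,0)),(1.1,(0,255,0))):
    for P in ((-94-122*np.sin(th),0,98+122*np.cos(th)),(-94-50*np.sin(th),0,98+50*np.cos(th)),(-78+65*np.cos(1.6*th),0,98+65*np.sin(1.6*th))):
        u=proj("side",jw(*P))[0];u=(u-[270,125]+.5)*k;cv2.circle(im,(int(u[0]),int(u[1])),3,c,-1)
cv2.imwrite("pics/s5.png",im[:600,:,::-1])
E
```

```text
(no output)
```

View pics/s5.png

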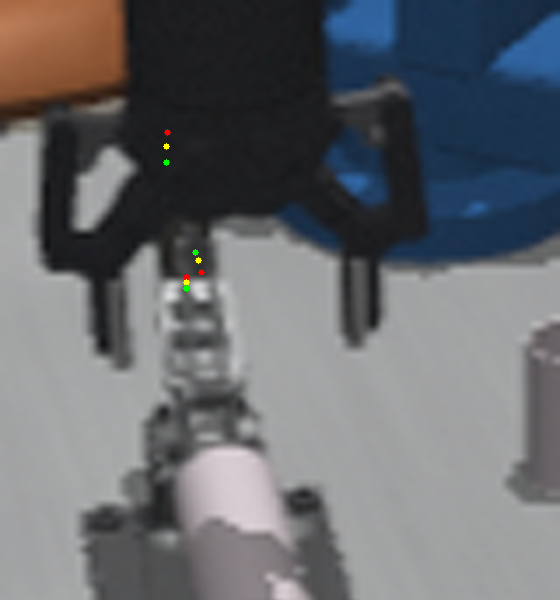

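```bash
python3 - <<'E'
from plan import *
im=imaging.read_camera("top");r0,r1,c0,c1=190,220,135,175;k=16
im=cv2.resize(im[r0:r1,c0:c1],None,fx=k,fy=k,interpolation=cv2.INTER_CUBIC)
for th,c in ((.8,(255,0,255)),(.9,(255,0,0)),(1.0,(255,255,0)),(1.1,(0,255,0))):
  Hh=np.array([-np.sin(th),np.cos(th)]);N=np.array([np.cos(th),np.sin(th)])
  pts=[]
  for a,b,y in ((122,-9,13),(122,-9,-13),(122,9,-13),(122,9,13),(50,9,13),(50,9,-13)):
    q=np.array([-94,98])+a*Hh+b*N; u=proj("top",jw(q[0],y,q[1]))[0];pts.append((u-[c0,r0]+.5)*k)
  cv2.polylines(im,[np.array(pts[2:]).astype(int)],False,c,1)
  cv2.polylines(im,[np.array(pts[:2]).astype(int)],False,c,1)
cv2.imwrite("pics/t5.png",im[:600,:,::-1])
E
```

```text
(no output)
```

View pics/t5.png

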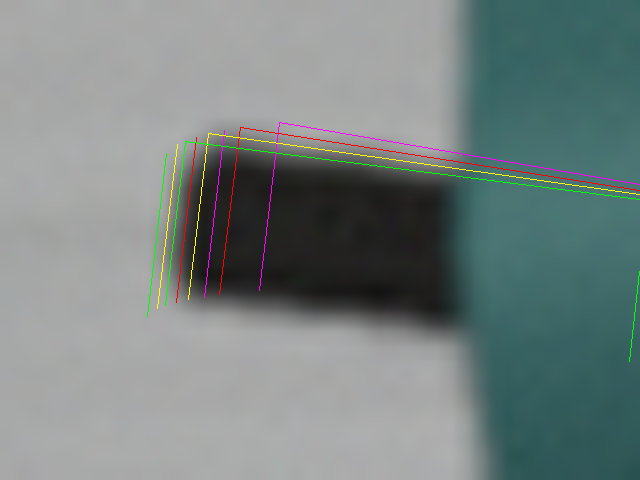

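>>> arm_command --plan '[[[0, 0, 28, 0], [0, 0, 28, 0], [0, 0, 28, 0], [-1, 0, 29, 0], [0, 0, 0, 0]]]'

```text
time_s: 7.1
ee_pos: [0.5682, 0.1059, 0.0667]
orientation: [0.0, 0.999, -0.042, -0.002]
ft_force: [0.1, 0.6, 0.6]
gripper_width: 1.001
```

>>> arm_command --plan '[[[0, 0, 0, 0], [0, 0, 0, 0], [0, 0, 0, 0], [0, 0, 0, 0], [0, 0, 0, 0], [0, 0, 0, 0]]]' --claw -1 --grip_force 100

```text
time_s: 7.7
ee_pos: [0.5702, 0.1059, 0.0704]
orientation: [-0.0, 0.999, -0.042, 0.002]
ft_force: [-3.2, 0.5, 14.8]
gripper_width: 0.503
```

>>> arm_command --plan '[[[0, 0, -10, 0], [0, 0, -20, 0], [0, 0, -25, 0], [0, 0, -25, 0], [0, 0, -25, 0], [0, 0, -15, 0], [0, 0, 0, 0], [0, 0, 0, 0]]]'

```text
time_s: 8.5
ee_pos: [0.5691, 0.1058, 0.1882]
orientation: [-0.0, 0.999, -0.042, 0.0]
ft_force: [1.0, 0.1, -4.7]
gripper_width: 0.499
```

```bash
python3 - <<'E'
from plan import *
print(cur()[:2])
im=imaging.read_camera("side");cv2.imwrite("pics/s6.png",cv2.resize(im[80:260,240:400],None,fx=3.3,fy=3.3)[:,:,::-1])
im=imaging.read_camera("top");cv2.imwrite("pics/t6.png",cv2.resize(im[150:300,120:340],None,fx=3.5,fy=3.5)[:,:,::-1])
E
```

```text
(array([0.56912322, 0.10578748, 0.18819777]), np.float64(-0.08420503975626649))
```

View pics/s6.png

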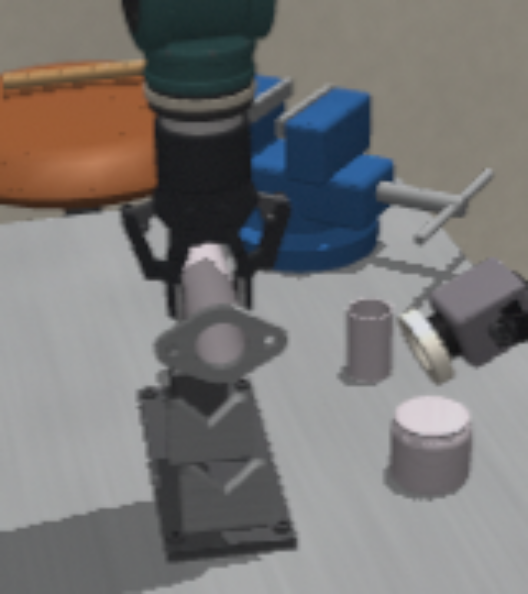

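View pics/t6.png

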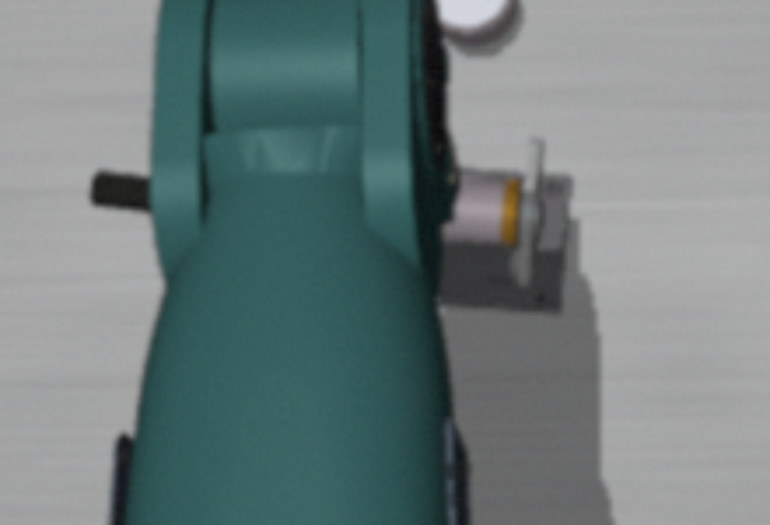

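```bash
python3 - <<'E'
from plan import *
print(proj("side",jw(120,0,196)),proj("top",jw(116,52,196)),proj("top",jw(116,-52,196)))
for a in (0,.1,.2,.3):
  print(a,proj("side",jw(45+75*np.cos(a),0,196-75*np.sin(a))),proj("top",jw(45+71*np.cos(a),52,196-71*np.sin(a))),proj("top",jw(45+71*np.cos(a),-52,196-71*np.sin(a))))
E
```

```text
[[306.8245807  183.96917268]] [[271.89996361 188.96485656]] [[268.45482813 231.48409223]]
0 [[306.8245807  183.96917268]] [[271.89996361 188.96485656]] [[268.45482813 231.48409223]]
0.1 [[306.90332551 186.45544772]] [[271.96486462 189.46298859]] [[268.54072327 231.74541504]]
0.2 [[306.94038943 188.7601893 ]] [[271.74100056 189.93134852]] [[268.33347215 231.98172468]]
0.3 [[306.93581693 190.8593441 ]] [[271.23530824 190.36590703]] [[267.83999492 232.19115773]]
```

```bash
python3 - <<'E'
from plan import *
jy=J[2]+np.pi/2
p,y,s=cur();print(np.round(s["joint_pos"],2))
rows([(jw(148,0,200),y+np.radians(100)),(jw(148,0,190),jy+np.pi),(jw(148,0,100),jy+np.pi)],step=30)
E
```

```text
[ 0.04  0.38 -0.03  1.17  0.    1.7 ]
t 8.6 at [0.5687 0.1057 0.1874] yaw -4.82
[[0, 8, -1, -7.7], [-1, 8, -1, -7.7], [-2, 8, -1, -7.7], [-3, 7, -1, -7.7], [-4, 7, -1, -7.7], [-5, 6, -1, -7.7], [-6, 6, -1, -7.7], [-6, 5, -1, -7.7], [-7, 4, -1, -7.7], [-7, 3, -1, -7.7], [-8, 2, -1, -7.7], [-7, 0, -1, -7.6], [-8, 0, -1, -7.7], '|', [0, 0, 1, -7.3], [0, 0, 1, -7.3], [0, 0, 1, -7.3], [0, 0, 1, -7.3], [0, 0, 1, -7.3], [0, 0, 1, -7.3], [0, 0, 1, -7.2], [0, 0, 1, -7.3], [0, 0, 1, -7.2], [0, 0, 1, -7.3], [0, 0, 0, -7.2], '|', [0, 0, 23, -0.0], [0, 0, 22, -0.0], [0, 0, 23, -0.0], [0, 0, 22, -0.0], '|']
end [0.5613 0.0031 0.1004] 175.18
```

>>> arm_command --plan '[[[0, 8, -1, -7.7], [-1, 8, -1, -7.7], [-2, 8, -1, -7.7], [-3, 7, -1, -7.7], [-4, 7, -1, -7.7], [-5, 6, -1, -7.7], [-6, 6, -1, -7.7], [-6, 5, -1, -7.7]]]'

```text
time_s: 9.4
ee_pos: [0.5642, 0.0415, 0.1953]
orientation: [-0.001, 0.878, 0.478, -0.001]
ft_force: [-0.2, 0.0, -4.2]
gripper_width: 0.496
```

>>> arm_command --plan '[[[-7, 4, -1, -7.7], [-7, 3, -1, -7.7], [-8, 2, -1, -7.7], [-7, 0, -1, -7.6], [-8, 0, -1, -7.7], [0, 0, 1, -7.3], [0, 0, 1, -7.3], [0, 0, 1, -7.3]]]'

```text
time_s: 10.2
ee_pos: [0.5614, 0.003, 0.1973]
orientation: [-0.001, 0.52, 0.854, -0.0]
ft_force: [-0.4, 0.5, -4.1]
gripper_width: 0.501
```

>>> arm_command --plan '[[[0, 0, 1, -7.3], [0, 0, 1, -7.3], [0, 0, 1, -7.3], [0, 0, 1, -7.2], [0, 0, 1, -7.3], [0, 0, 1, -7.2], [0, 0, 1, -7.3], [0, 0, 0, -7.2]]]'

```text
time_s: 11.0
ee_pos: [0.5613, 0.003, 0.1901]
orientation: [-0.001, 0.039, 0.999, -0.0]
ft_force: [0.4, 0.0, -4.1]
gripper_width: 0.497
```

```bash
python3 - <<'E'
from plan import *
jy=J[2]+np.pi/2
rows([(jw(148,0,100),jy+np.pi)],step=20)
im=imaging.read_camera("side");cv2.imwrite("pics/s7.png",cv2.resize(im[80:280,220:420],None,fx=3,fy=3)[:,:,::-1])
E
```

```text
t 11.0 at [0.5613 0.003  0.1901] yaw 175.47
[[0, 0, 18, 0.1], [0, 0, 18, 0.0], [0, 0, 18, 0.1], [0, 0, 18, 0.0], [0, 0, 18, 0.1], '|']
end [0.5613 0.003  0.1001] 175.17
```

View pics/s7.png

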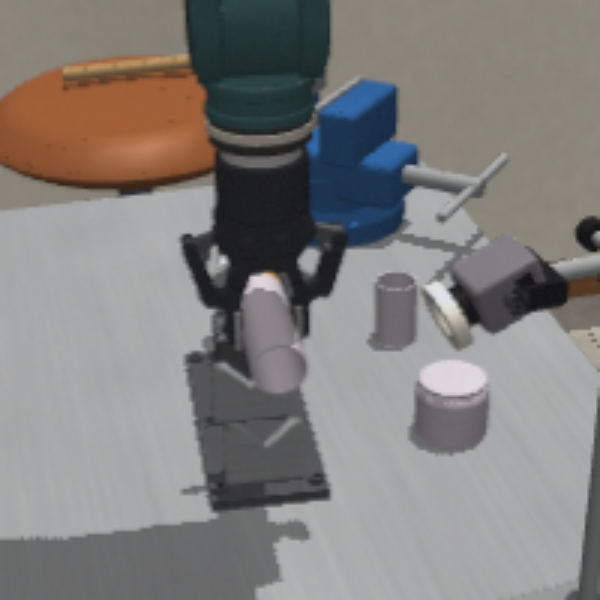

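>>> arm_command --plan '[[[0, 0, 18, 0.1], [0, 0, 18, 0], [0, 0, 18, 0.1], [0, 0, 18, 0], [0, 0, 18, 0.1], [0, 0, 14, 0], [0, 0, 6, 0], [0, 0, 0, 0]]]'

```text
time_s: 11.85
ee_pos: [0.5612, 0.0031, 0.0804]
orientation: [-0.001, 0.045, 0.999, 0.0]
ft_force: [-0.1, 0.9, -4.7]
gripper_width: 0.502
```

>>> arm_command --plan '[[[0, 0, 3, 0], [0, 0, 3, 0], [0, 0, 3, 0], [0, 0, 3, 0]]]' --grip_force 60

```text
time_s: 12.25
ee_pos: [0.5619, 0.0028, 0.0697]
orientation: [0.0, 0.045, 0.999, -0.0]
ft_force: [-10.0, -6.8, 18.1]
gripper_width: 0.497
```

>>> arm_command --plan '[[[0, 0, 3, 0], [0, 0, 3, 0], [0, 0, 3, 0], [0, 0, 3, 0], [0, 0, 0, 0]]]'

```text
time_s: 12.75
ee_pos: [0.5615, 0.0018, 0.0581]
orientation: [0.0, 0.045, 0.999, -0.001]
ft_force: [-9.3, -11.4, 14.2]
gripper_width: 0.495
```

```bash
python3 - <<'E'
from plan import *
im=imaging.read_camera("side");cv2.imwrite("pics/s8.png",cv2.resize(im[80:280,220:420],None,fx=3,fy=3)[:,:,::-1])
E
```

```text
(no output)
```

View pics/s8.png

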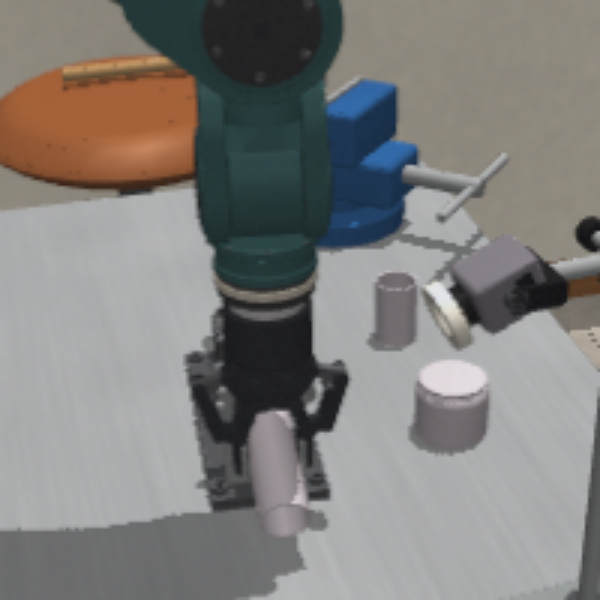

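```bash
python3 - <<'E'
from plan import *
p,y,s=cur();d=np.array([np.cos(y-np.pi/2),np.sin(y-np.pi/2),0])
print(d)
g=p+[0,0,.008]
for a in (0,.2,.25,.3,.35,.4): print(a,proj("side",g-.075*(d*np.cos(a)+[0,0,np.sin(a)])))
E
```

```text
[0.09004299 0.99593788 0.        ]
0 [[314.4027935  248.88384102]]
0.2 [[314.47054406 253.27202779]]
0.25 [[314.46001779 254.22748697]]
0.3 [[314.43865419 255.12138234]]
0.35 [[314.40658593 255.95163537]]
0.4 [[314.36397721 256.71639328]]
```

>>> arm_command --plan '[[[0, 0, 2, 0], [0, 0, 2, 0], [0, 0, 0, 0]]]'

```text
time_s: 13.1
ee_pos: [0.5617, 0.0018, 0.0541]
orientation: [0.0, 0.045, 0.999, -0.001]
ft_force: [-8.3, -11.6, 12.2]
gripper_width: 0.5
```

```bash
python3 - <<'E'
from plan import *
p,y,s=cur()
ly=.108
rows([(p+[0,0,.19],y),([.37,-.2,.245],ly+np.pi/2)],step=35)
E
```

```text
t 13.1 at [0.5617 0.0018 0.0541] yaw 174.82
[[0, 0, -32, -0.0], [0, 0, -32, -0.0], [0, 0, -32, -0.0], [0, 0, -31, -0.0], [0, 0, -32, -0.0], [0, 0, -31, -0.0], '|', [17, -22, 0, 7.9], [14, -24, 0, 7.9], [11, -26, 0, 7.9], [7, -27, 0, 7.8], [3, -28, 0, 7.9], [0, -28, 0, 7.8], [-4, -27, 0, 7.9], [-8, -27, 0, 7.8], [-12, -25, 0, 7.9], [-14, -23, -1, 7.8], '|']
end [ 0.3701 -0.1996  0.2451] 96.22
```

>>> arm_command --plan '[[[0, 0, -15, 0], [0, 0, -28, 0], [0, 0, -32, 0], [0, 0, -32, 0], [0, 0, -32, 0], [0, 0, -32, 0], [0, 0, -19, 0]]]' --grip_force 115

```text
time_s: 13.8
ee_pos: [0.5623, 0.003, 0.2457]
orientation: [0.001, 0.045, 0.999, -0.0]
ft_force: [1.3, 0.1, -5.2]
gripper_width: 0.495
```

>>> arm_command --plan '[[[17, -22, 0, 7.9], [14, -24, 0, 7.9], [11, -26, 0, 7.9], [7, -27, 0, 7.8], [3, -28, 0, 7.9], [0, -28, 0, 7.8], [-4, -27, 0, 7.9], [-8, -27, 0, 7.8]]]'

```text
time_s: 14.6
ee_pos: [0.4072, -0.1594, 0.2433]
orientation: [0.0, 0.562, 0.827, 0.0]
ft_force: [0.9, -0.5, -4.1]
gripper_width: 0.496
```

>>> arm_command --plan '[[[-12, -25, 0, 7.9], [-14, -23, -1, 7.8], [0, 0, 0, 0]]]'

```text
time_s: 14.9
ee_pos: [0.3689, -0.2, 0.2445]
orientation: [0.0, 0.67, 0.742, -0.0]
ft_force: [0.2, 0.1, -5.0]
gripper_width: 0.498
```

```bash
python3 - <<'E'
from plan import *
print(cur()[:2])
im=imaging.read_camera("side");cv2.imwrite("pics/s9.png",cv2.resize(im[120:320,220:440],None,fx=3.6,fy=3)[:,:,::-1]); np.save("s9.npy",im)
im=imaging.read_camera("top");cv2.imwrite("pics/t9.png",cv2.resize(im[100:300,300:520],None,fx=3.6,fy=3)[:,:,::-1]);np.save("t9.npy",im)
E
```

```text
(array([ 0.36894804, -0.20000174,  0.24445155]), np.float64(1.6730069947323516))
```

View pics/s9.png

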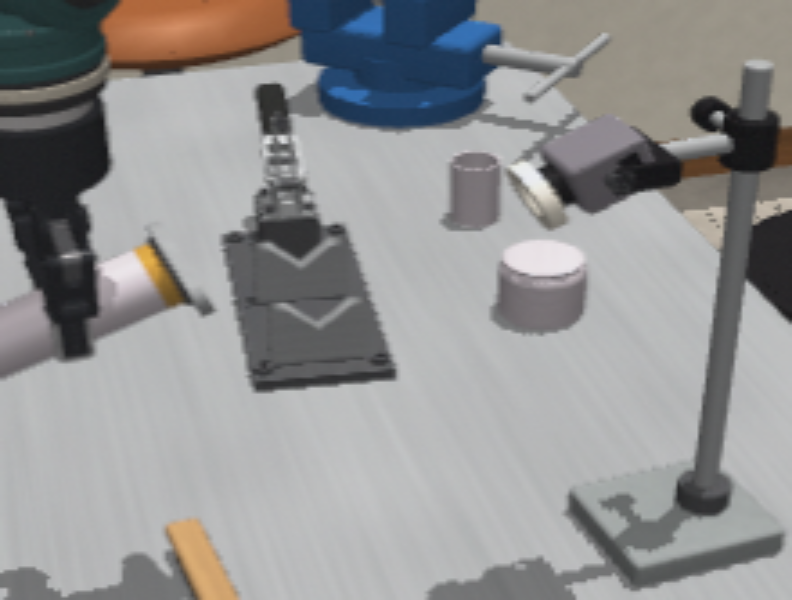

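View pics/t9.png

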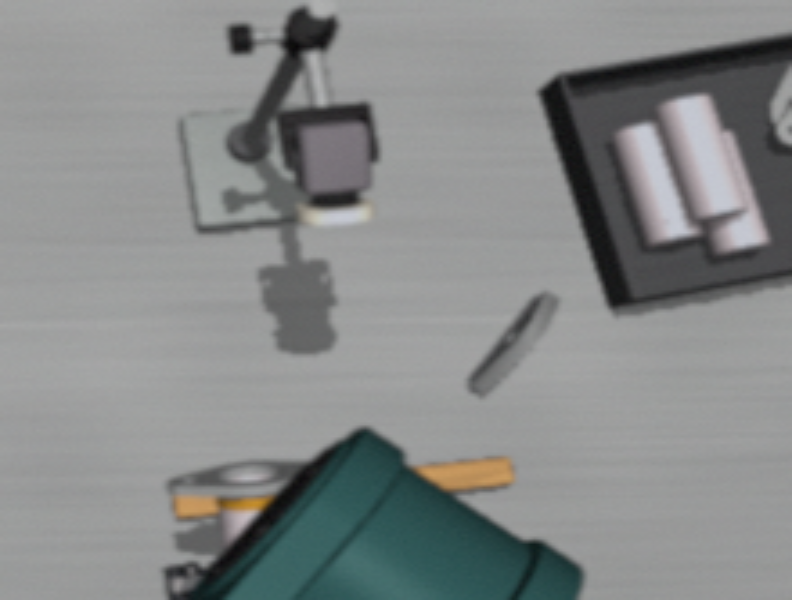

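```bash
cat > ov.py <<'E'
from plan import *
th=np.linspace(0,2*np.pi,60)
def oval(x): # rhombic-ish oval 104x66: convex hull of circle r33 & ear circles r~12 
    a=np.concatenate([np.c_[33*np.cos(th),33*np.sin(th)],np.c_[40+12*np.cos(th),12*np.sin(th)],np.c_[-40+12*np.cos(th),12*np.sin(th)]]).astype(np.float32)
    h=cv2.convexHull(a)[:,0];h=np.r_[h,h[:1]];return np.c_[np.full(len(h),x),h]
def posed(L,face,yaw,t): return face+np.atleast_2d(L)*1e-3@(Rz(yaw)@Ry(-t)).T
def draw(im,n,face,yaw,t,off,k,c):
    for L in (oval(0),oval(-8),np.c_[0*th-150,22.5*np.cos(th),22.5*np.sin(th)],np.c_[0*th-14,22.5*np.cos(th),22.5*np.sin(th)]):
        u=(proj(n,posed(L,face,yaw,t))-off+.5)*k
        cv2.polylines(im,[np.round(u*8).astype(int)],False,c,1,cv2.LINE_AA,3)
    # tube silhouette
    A=proj(n,posed(np.c_[0*th-150,22.5*np.cos(th),22.5*np.sin(th)],face,yaw,t));B=proj(n,posed(np.c_[0*th-14,22.5*np.cos(th),22.5*np.sin(th)],face,yaw,t))
    d=B.mean(0)-A.mean(0);nn=np.array([-d[1],d[0]])
    for f in (np.argmax,np.argmin):
        i=f(A@nn);j=f(B@nn);cv2.line(im,*[tuple(map(int,np.round((q-off+.5)*k))) for q in (A[i],B[j])],c,1,cv2.LINE_AA)
def face_of(p,yaw_tool,t,g=75,h=8):
    yaw=yaw_tool-np.pi/2
    return p+[0,0,h*1e-3]+g*1e-3*np.array([np.cos(t)*np.cos(yaw),np.cos(t)*np.sin(yaw),np.sin(t)]),yaw
E
python3 - <<'E'
from ov import *
p,y,s=cur();im0=np.load("s9.npy")
off=np.array([205,180]);k=7
for i,(t) in enumerate((.25,.32,.38)):
    im=cv2.resize(im0[180:265,205:290],None,fx=k,fy=k,interpolation=cv2.INTER_CUBIC)
    f,yaw=face_of(p,y,t);draw(im,"side",f,yaw,t,off,k,(0,255,0));cv2.imwrite(f"pics/o9_{i}.png",im[:,:,::-1])
E
```

```text
(no output)
```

View pics/o9_1.png

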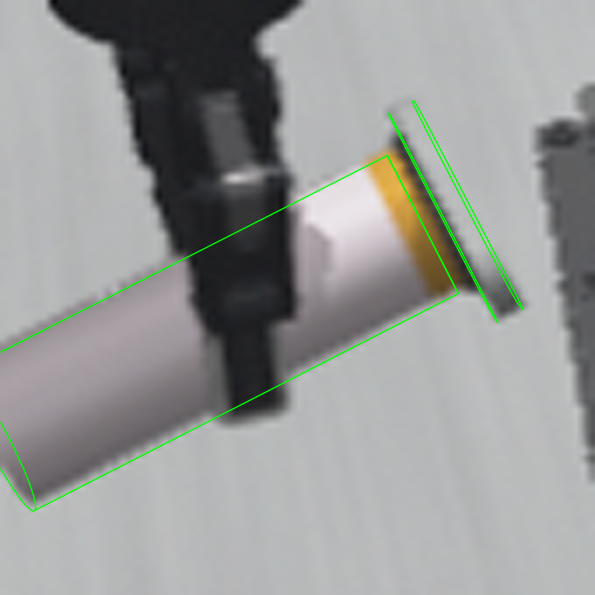

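View pics/o9_2.png

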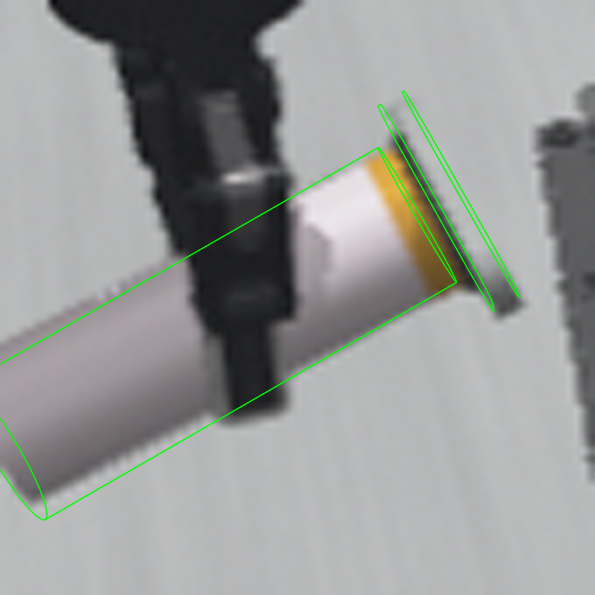

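```bash
python3 - <<'E'
from ov import *
k=9
tiles=[]
from scipy.optimize import least_squares
for n,off,sz in (("side",(355,150),(45,55)),("top",(370,130),(50,45))):
  off=np.array(off);row=[]
  im0=np.load("m.npz")[n]
  for t in (.28,.38,.48):
    k=5
    im=cv2.resize(im0[off[1]:off[1]+sz[0]+5,off[0]:off[0]+50],None,fx=k,fy=k,interpolation=cv2.INTER_CUBIC)
    def P(L,q=LN): return q[:3]+np.atleast_2d(L)*1e-3@(Rz(.108)@Ry(-t)).T
    c=[np.c_[0*th,24*np.cos(th),24*np.sin(th)],np.c_[0*th+8,24*np.cos(th),24*np.sin(th)]]
    b=22
    c+= [np.array([(b,21,20),(b+50,21,20),(b+50,-21,20),(b,-21,20),(b,21,20)]),np.array([(b,-21,20),(b,-21,-20),(b+50,-21,-20),(b+50,-21,20)])]
    for L in c:
        u=(proj(n,P(L))-off+.5)*k;cv2.polylines(im,[np.round(u*8).astype(int)],False,(0,255,0),1,cv2.LINE_AA,3)
    row.append(cv2.resize(im,(250,250) if 1 else None))
  tiles.append(np.hstack(row))
cv2.imwrite("pics/lens_ov.png",np.vstack(tiles)[:,:,::-1])
E
```

```text
(no output)
```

View pics/lens_ov.png

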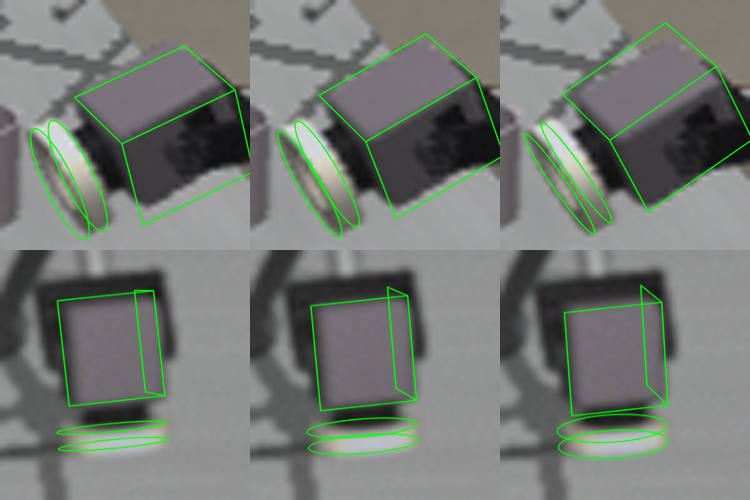

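```bash
python3 - <<'E'
from plan import *
rows([([.5617,.0024,.230],np.radians(175.1)),([.5617,.0024,.070],np.radians(175.1))],step=33)
E
```

```text
t 15.0 at [ 0.3703 -0.1987  0.2444] yaw 96.27
[[18, 21, 1, -7.9], [15, 23, 1, -7.9], [11, 25, 2, -7.9], [8, 27, 1, -7.9], [4, 28, 2, -7.9], [0, 28, 1, -7.9], [-3, 27, 2, -7.9], [-7, 27, 1, -7.8], [-11, 26, 2, -7.9], [-15, 23, 1, -7.8], '|', [0, 0, 32, -0.0], [0, 0, 32, -0.0], [0, 0, 32, -0.0], [0, 0, 32, -0.0], [0, 0, 32, -0.0], '|']
end [0.5621 0.002  0.0704] 175.07
```

>>> arm_command --plan '[[[18, 21, 1, -7.9], [15, 23, 1, -7.9], [11, 25, 2, -7.9], [8, 27, 1, -7.9], [4, 28, 2, -7.9], [0, 28, 1, -7.9], [-3, 27, 2, -7.9], [-7, 27, 1, -7.8]]]'

```text
time_s: 15.8
ee_pos: [0.524, -0.0353, 0.233]
orientation: [-0.0, 0.175, 0.985, 0.0]
ft_force: [0.8, -0.8, -5.2]
gripper_width: 0.499
```

>>> arm_command --plan '[[[-11, 26, 2, -7.9], [-15, 23, 1, -7.8], [0, 0, 32, 0], [0, 0, 32, 0], [0, 0, 32, 0], [0, 0, 32, 0], [0, 0, 30, 0], [0, 0, 0, 0]]]'

```text
time_s: 16.6
ee_pos: [0.5602, 0.0035, 0.069]
orientation: [-0.003, 0.042, 0.999, 0.0]
ft_force: [0.1, -0.5, -3.1]
gripper_width: 0.496
```

>>> arm_command --plan '[[[0, 0, 4, 0], [0, 0, 4, 0], [0, 0, 4, 0], [0, 0, 4, 0]]]' --grip_force 60

```text
time_s: 17.0
ee_pos: [0.5627, 0.0022, 0.0568]
orientation: [0.001, 0.043, 0.999, -0.0]
ft_force: [-3.1, -0.9, 3.2]
gripper_width: 0.493
```

>>> arm_command --plan '[[[0, 0, 2, 0], [0, 0, 2, 0], [0, 0, 2, 0], [0, 0, 0, 0], [0, 0, 0, 0]]]'

```text
time_s: 17.5
ee_pos: [0.5621, 0.0019, 0.0512]
orientation: [0.0, 0.043, 0.999, -0.0]
ft_force: [-6.8, -3.3, 10.6]
gripper_width: 0.497
```

>>> arm_command --plan '[[[0, 0, -15, 0], [0, 0, -28, 0], [0, 0, -32, 0], [0, 0, -32, 0], [0, 0, -32, 0], [0, 0, -32, 0], [0, 0, -22, 0]]]' --grip_force 115

```text
time_s: 18.2
ee_pos: [0.5625, 0.0022, 0.2457]
orientation: [0.001, 0.043, 0.999, -0.0]
ft_force: [0.8, -0.4, -5.4]
gripper_width: 0.498
```

>>> arm_command --plan '[[[17, -22, 0, 7.9], [14, -24, 0, 7.9], [11, -26, 0, 7.9], [7, -27, 0, 7.8], [3, -28, 0, 7.9], [0, -28, 0, 7.8], [-4, -27, 0, 7.9], [-8, -27, 0, 7.8]]]'

```text
time_s: 19.0
ee_pos: [0.4081, -0.1608, 0.2435]
orientation: [0.0, 0.56, 0.828, 0.0]
ft_force: [0.1, 0.1, -4.4]
gripper_width: 0.499
```

>>> arm_command --plan '[[[-12, -25, 0, 7.9], [-14, -23, -1, 7.8], [0, 0, 0, 0]]]'

```text
time_s: 19.3
ee_pos: [0.3699, -0.2015, 0.2446]
orientation: [0.0, 0.669, 0.744, -0.0]
ft_force: [-0.0, 0.0, -4.0]
gripper_width: 0.501
```

```bash
python3 - <<'E'
from ov import *
p,y,s=cur();print(p,np.degrees(y));im0=imaging.read_camera("side");np.save("s10.npy",im0)
k=4.5;T=[]
off=np.array([205,170])
for i,(t) in enumerate((.34,.38,.42)):
    im=cv2.resize(im0[170:265,205:291],None,fx=k,fy=k,interpolation=cv2.INTER_CUBIC)
    f,yaw=face_of(p,y,t);draw(im,"side",f,yaw,t,off,k,(0,255,0));T.append(im[:,:265] if 0 else im)
a=np.hstack(T);cv2.imwrite("pics/o10.png",cv2.resize(a,(800,int(a.shape[0]*800/a.shape[1])))[:,:,::-1])
cv2.imwrite("pics/o10b.png",T[1][:,:,::-1])
E
```

```text
[ 0.36994267 -0.20150767  0.24457596] 96.06145306517264
```

View pics/o10.png

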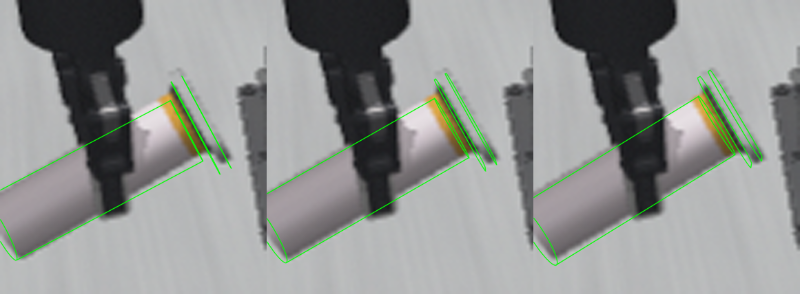

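View pics/o10b.png

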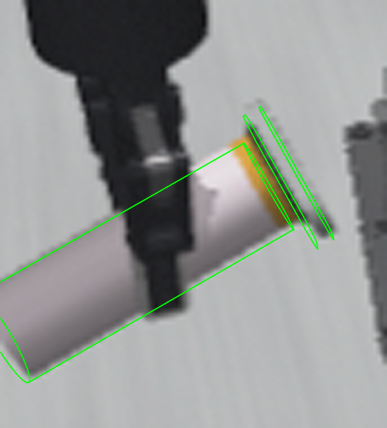

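```bash
python3 - <<'E'
from ov import *
t=.383;yaw=.108;u=np.array([np.cos(t)*np.cos(yaw),np.cos(t)*np.sin(yaw),np.sin(t)])
face=LN[:3]-.12*u;tcp=face-.075*u-[0,0,.010];print(face,tcp)
rows([(tcp+[-.05,-.005,-.0],yaw+np.pi/2),(tcp,yaw+np.pi/2)],step=20)
E
```

```text
[ 0.51528674 -0.25446078  0.28132279] [ 0.44612597 -0.26195932  0.24329493]
t 19.35 at [ 0.3708 -0.2007  0.2445] yaw 96.33
[[-17, 4, 0, 0.0], [-17, 5, 0, 0.0], [-17, 4, 1, 0.1], [-18, 5, 0, 0.0], '|', [0, 17, 0, 0.0], [0, 17, 0, 0.0], [0, 16, 0, 0.0], '|']
end [ 0.4459 -0.2619  0.2435] 96.23
```

>>> arm_command --plan '[[[-17, 4, 0, 0], [-17, 5, 0, 0], [-17, 4, 1, 0.1], [-18, 5, 0, 0], [0, 17, 0, 0], [0, 17, 0, 0], [0, 16, 0, 0], [0, 0, 0, 0]]]'

```text
time_s: 20.15
ee_pos: [0.449, -0.261, 0.2426]
orientation: [-0.0, 0.666, 0.746, 0.0]
ft_force: [-0.3, -0.3, -4.8]
gripper_width: 0.496
```

```bash
python3 - <<'E'
from ov import *
p,y,s=cur();print(p,np.degrees(y))
t=.383;f,yaw=face_of(p,y,t,h=10)
for n,o,w,h in (("side",(230,130),180,110),("top",(320,130),100,100)):
    im0=imaging.read_camera(n);np.save(n+"11.npy",im0)
    k=4.4 if n=="side" else 6
    im=cv2.resize(im0[o[1]:o[1]+h,o[0]:o[0]+w],None,fx=k,fy=k,interpolation=cv2.INTER_CUBIC)
    draw(im,n,f,yaw,t,np.array(o),k,(0,255,0))
    q=np.array([LN[:3]-np.array([a,0,0])@(Rz(.108)@Ry(-.383)).T for a in (0,.3)]);v=(proj(n,q)-o+.5)*k
    cv2.line(im,*[tuple(map(int,x)) for x in v],(255,0,0),1)
    cv2.imwrite(f"pics/f_{n}.png",im[:600,:800,::-1])
E
```

```text
[ 0.44901074 -0.26104345  0.2425502 ] 96.47275479222333
```

View pics/f_side.png

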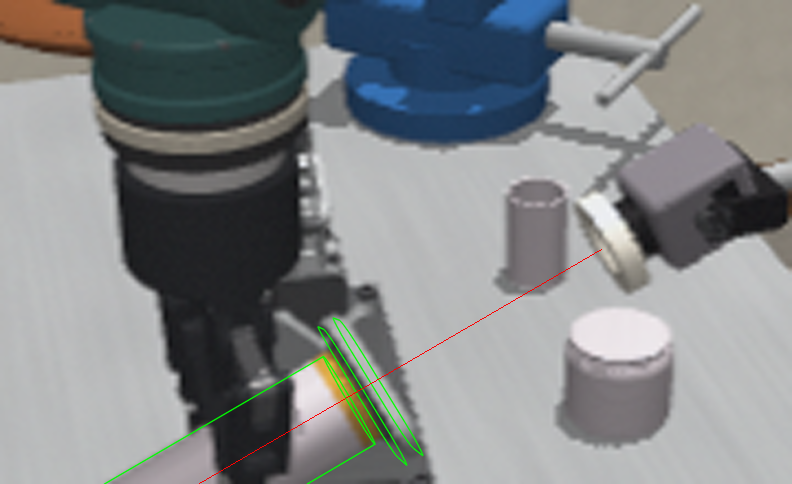

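View pics/f_top.png

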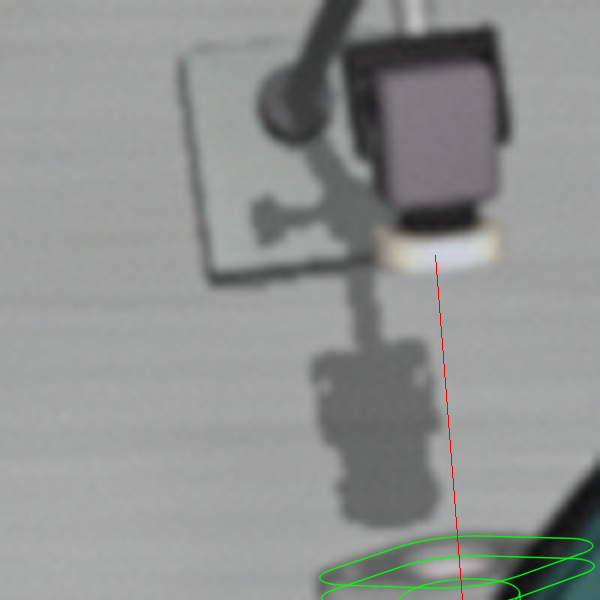

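```bash
python3 - <<'E'
from ov import *
p,y,s=cur();print(p,np.degrees(y),s["time_s"])
t=.383;f,yaw=face_of(p,y,t,h=10)
L=(Rz(.108)@Ry(-.383)).T@(f-LN[:3]);print("face in lens",L,"yaw",yaw)
for n,o,w,h in (("side",(295,195),45,50),("top",(365,210),65,40)):
    im0=imaging.read_camera(n)
    k=12
    im=cv2.resize(im0[o[1]:o[1]+h,o[0]:o[0]+w],None,fx=k,fy=k,interpolation=cv2.INTER_CUBIC)
    a=im.copy();draw(im,n,f,yaw,t,np.array(o),k,(0,255,0))
    c=(proj(n,f)[0]-o+.5)*k;cv2.circle(im,(int(c[0]),int(c[1])),4,(255,0,0),-1)
    cv2.imwrite(f"pics/g_{n}.png",im[:600,:800,::-1])
E
```

```text
[ 0.44736476 -0.26094738  0.24280054] 96.43864878993324 20.25
face in lens [-0.11894186  0.0011769  -0.00095933] yaw 0.11237562076388374
```

View pics/g_side.png

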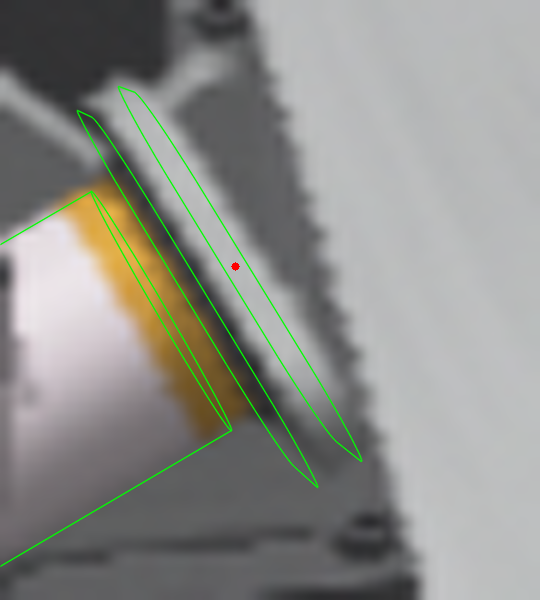

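View pics/g_top.png

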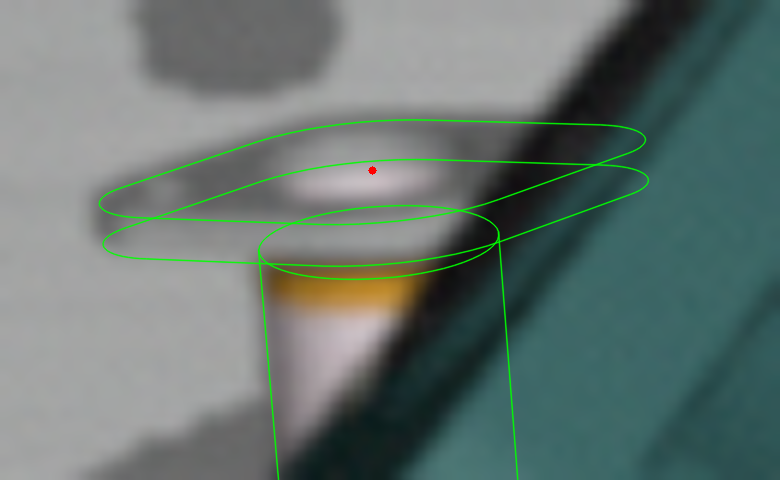

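>>> arm_command --plan '[[[0, 0, 0, 0], [0, 0, 0, 0], [0, 0, 0, 0], [0, 0, 0, 0], [0, 0, 0, 0], [0, 0, 0, 0]]]'

```text
time_s: 20.95
ee_pos: [0.4468, -0.261, 0.2433]
orientation: [0.0, 0.667, 0.745, -0.0]
ft_force: [-0.2, -0.3, -4.6]
gripper_width: 0.5
```

```bash
python3 - <<'E'
from ov import *
p,y,s=cur();print(p,np.degrees(y),s["time_s"],np.abs(s["dq"]).max(),s["ft_force"])
a=np.load("side11.npy").astype(int);b=imaging.read_camera("side");d=np.abs(a-b.astype(int)).max(2)
print("moved px side",(d[190:250,290:345]>25).sum())
im0=np.load("m.npz")["side"].astype(int);d=np.abs(im0-b.astype(int)).max(2);print("lens area vs start",(d[150:200,355:430]>30).sum(),"tin/offcut",(d[165:235,340:390]>30).sum())
cv2.imwrite("pics/final.png",b[:,:,::-1])
E
```

```text
[ 0.44679982 -0.26099162  0.24330806] 96.3725728782361 20.95 0.0013919367979685982 [-0.18362107 -0.30911408 -4.57663985]
moved px side 332
lens area vs start 1093 tin/offcut 1796
```

View pics/final.png

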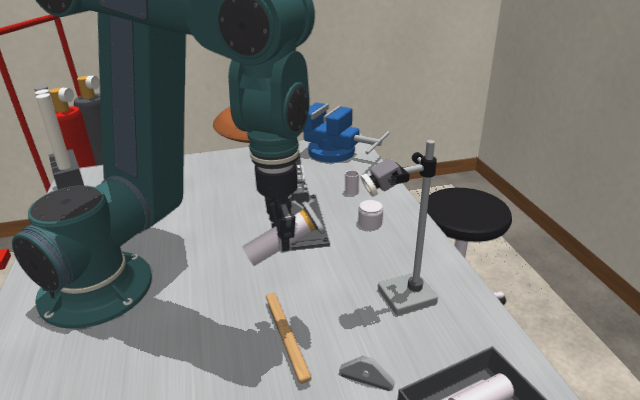

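```bash
python3 - <<'E'
import cv2,numpy as np
a=np.load("m.npz")["side"];b=cv2.imread("pics/final.png")[:,:,::-1]
for n,(r0,r1,c0,c1) in {"lens":(150,205,355,440),"tin":(195,235,350,390),"base":(270,320,370,445),"brush":(290,390,262,312),"magnet":(350,392,335,398),"stool":(30,90,430,500)}.items():
    A=cv2.cvtColor(a[r0:r1,c0:c1],7).astype(np.float32);B=cv2.cvtColor(np.ascontiguousarray(b[r0:r1,c0:c1]),7).astype(np.float32)
    print(n,cv2.phaseCorrelate(A,B,cv2.createHanningWindow((c1-c0,r1-r0),cv2.CV_32F)),np.abs(A-B).mean())
E
```

```text
lens ((-0.04011986092992004, -0.006129596515886959), 0.9974739710489909) 21.832941
tin ((-0.01953305540788719, -0.07146820064458126), 0.9731895366311073) 9.768097
base ((0.4689868695658106, 0.028502378576853005), 0.993734726969401) 9.340553
brush ((-0.37181227884633117, -0.8515208438379389), 0.3265913240432739) 11.715507
magnet ((-0.05594453704805602, 0.46694670590125753), 0.9975134263436) 25.739985
stool ((-0.12711520161265355, -0.015964064332756323), 1.125815784048151) 25.411667
```

```bash
python3 -c "
from bench import job;print(job.sign_off())"
```

```text
the job is handed in; nothing more can be done
None
```

I opened the clamp, lifted the stub out of its V-supports, and handed the job in with it held still in front of the inspection camera. No verdict was reported.

- **Tilting the stub:** the arm can't tilt the tool, so I pivoted the stub in the grip by pressing it on the front V-support. The first press gave about 0.31 rad. A second press brought it to about 0.38 rad, matching the lens tilt I measured (0.38 ± 0.04 rad).
- **Last position check:** the flange face was about 119 mm from the lens and within about 1–2 mm of the line of sight both ways. The angle error was a few degrees at most. These figures come from a model built on the arm pose and the lens pose I fitted from the images. It matched both camera pictures to about a pixel.
- **Steadiness:** the arm was still, carrying the stub's weight (about 4.6 N) with the grip at 115 N. Total time was about 21 s.
- **Clamp:** I estimated the handle at about 1.1 rad from the finger path. The top picture was less clear (0.9 to 1.1 rad), because the gripper partly hid the handle.
- **Camera and bystanders:** image matching showed no shift of the camera or tin, under half a pixel for the stand base and magnet, and a poor match on the brush, which lay in the arm's shadow. I did not match the offcut separately. The plain pixel differences, both against the start and between the last two pictures, were large. I put these down to lighting and shadow, since a fixed background stool also changed, but I did not look further into it.

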